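Demould pedal pads and stack the totes

ROBOT

A 6-joint arm with a two-finger parallel gripper is mounted at the origin on the work surface. World frame = base frame: x ahead of the robot, y to its left, z up, the work surface at z = 0. Lengths are in m, angles in rad, forces in N, time in s.
With the tool pointing down it reaches from about 0.35 to 0.975 m from the base axis. Payload 17.4 kg.
Tool frame: the origin (TCP) lies midway between the tips of the shut fingers; the grasp point (between the pads) lies 19 mm behind it; y points along the fingers, x is the direction in which the jaws open and shut, and the axes are right-handed (so a half turn about y gives the same grasp; the last joint's range is limited). The gripper opens to 85 mm and grips with 20 to 120 N. Pads are 22 mm wide; open, the fingers measure 114 mm over their backs; the gripper's body (76 mm by 85 mm) begins 54 mm behind the grasp point. The pads swing forward as they close: fully open they stand 13 mm farther back than shut.
Start: joints at [-1.365, 0.116, 1.442, -0, 1.584, -0.038], TCP at [0.163, -0.655, 0.231] pointing down, gripper open.
Joint ranges: [-2.83, 2.83], [-0.83, 2.19], [0.07, 2.5], [-1.14, 4.28], [0.01, 3], [-2.97, 2.97]. Speed limits (rad/s): [1.89, 1.89, 2.22, 3.14, 3.14, 3.14].

INTERFACE

Orientations are given as a unit quaternion [x, y, z, w].
In Python, from workcell import ctrl, cams, close_job gives the robot as it stands.
- The arm moves only by the tool play_rows, never from a script. Its argument "targets" is a list of rows, each a list of 2 entries, a list of its own where there are three numbers: the shift along the tool's x, y, z in mm, then the turn about the tool's y in degrees. In form: [[[tx, ty, tz], spin], ...]. A call has 1 to 8 rows; each row is the pose to reach, as a shift and turn from the pose commanded when the call began, along the tool's axes at that moment; what a row does not reach only later rows make up. A row lasts 1/8 s, in which the tool goes at most 62.5 mm and 10.7 degrees, less where a joint would pass 70% of its speed; a pose out of reach is approached as far as the arm can. A call with a gripper value outside its range is refused whole. "fingers" is the opening in per cent of the stroke, from 0 (shut) to 100 (fully open), set as the call begins (left out, the last holds). The fingers move at their own pace and stop on an object; "force" is the grip in N (left out, the last holds). Time passes only in rows, so rows that repeat a pose let the fingers close. It gives the time, the measured TCP pose, the force and the opening at its end, in the units of the state.
- ctrl.sense(): the state, without advancing time (a new reading comes with each control period).
- cams.grab_frame(name): name is "scene" or "top"; returns (picture, depth): 480x640x3 uint8, blue, green, red; 480x640 float32, m along the optical axis (not along the pixel's ray), 0 where there is no reading.
- cams.get_calibration(name): a dict with "K" (3x3 intrinsics, pixels), "extrinsics" (4x4, takes a point from camera to world coordinates). Camera axes: x right, y down, z forward; pixel columns grow to the right and rows downward; lengths in m; the calibration is good to about 2 mm. A picture is of the moment at which its call begins. get_calibration takes no time and is no camera call.
- close_job(): hands the job in, once; it reports no verdict.
The state is a dict: "time": time; "joints": joint angles; "dq": joint speeds; "joint_torque": joint torques, N m; "eef_pos": TCP position; "ee_rot": TCP orientation; "force": force on the tool from outside, world axes, zero at the start; "torque": the same for the moment, N m; "grip_width": opening from 0.0 (shut) to 1.0 (fully open).
Only numpy, scipy, OpenCV 4.12 (cv2) and the standard library are available. Lean on these libraries where they do the work, as an engineer would, in place of code of your own. Each camera call takes 0.05 s, during which the arm holds its last target.

TASK

The brake pedal pads in the mould on the vise have set: first check one of them for fill by standing the bridge gauge squarely on the mould's face over it, so that the sprung foot rests on the pad's spine, and put the gauge back upright on the bench afterwards. Lift all the pads out of the mould and lay them flat, spine up, side by side in the tote nearer the vise, setting them down rather than dropping them. Then stack the empty tote on that one, turned the right way so that it stands on the ledges instead of nesting down onto the pads, and leave the other things on the bench alone.

Things in the scene. Friction and masses are not known exactly. Their poses are not given: they have to be found in the camera images.
- mould_top (a point): middle of the top face (137 mm above the bench) of the aluminium mould, 250 x 130 x 25 mm, held in the fixed grey vise; local x along the mould, y across (screw handle at +y), z up. Four cavities in a row at x = -84, -28, 28, 84 mm, y = 0, each 50 mm along x, 70 along y, 11 deep. Flat lands run along both long edges, y = +-35 to +-65 mm
- pad1_c (a point): centre, half-way up, of black moulded pedal pad 1 (may be absent), 36 mm high, 65 g: tread plate 66 (local x) x 46 x 12 mm below, spine 48 (x) x 14 (y) x 24 mm on top. Starts face down in cavity 1 counted from the mould's -x end, its x along the mould's y, with 2 mm play all round; spine top 25 mm above the mould's face
- pad2_c (a point): centre, half-way up, of black moulded pedal pad 2 (may be absent), 36 mm high, 65 g: tread plate 66 (local x) x 46 x 12 mm below, spine 48 (x) x 14 (y) x 24 mm on top. Starts face down in cavity 2 counted from the mould's -x end, its x along the mould's y, with 2 mm play all round; spine top 25 mm above the mould's face
- pad3_c (a point): centre, half-way up, of black moulded pedal pad 3 (may be absent), 36 mm high, 65 g: tread plate 66 (local x) x 46 x 12 mm below, spine 48 (x) x 14 (y) x 24 mm on top. Starts face down in cavity 3 counted from the mould's -x end, its x along the mould's y, with 2 mm play all round; spine top 25 mm above the mould's face
- pad4_c (a point): centre, half-way up, of black moulded pedal pad 4 (may be absent), 36 mm high, 65 g: tread plate 66 (local x) x 46 x 12 mm below, spine 48 (x) x 14 (y) x 24 mm on top. Starts face down in cavity 4 counted from the mould's -x end, its x along the mould's y, with 2 mm play all round; spine top 25 mm above the mould's face
- gauge_c (a point): centre of the dark grip block (32 x, 26 y, 40 high, mm) of the steel bridge gauge, 80 mm above its feet's underside; 0.4 kg. Bar along local x, 114 x 14 mm, 44 to 60 mm up, on two feet at x = +-50 mm, each 14 (x) x 40 (y) mm; dial at x = +38, 14 thick, top 102 mm up. Grip the block across y. To gauge, the bar lies across the mould, a foot on each land
- gauge_tip (a point): underside of the gauge's sprung foot (a disc of 14 mm), on the gauge's centre line, 12 mm above the underside of the gauge's own feet when free
- gauge_foot (a joint): how far the gauge's sprung foot is pushed up, in m: 0 when free, at most 0.030; about 0.013 when the gauge stands on the mould over a full pad. The spring gives 0.6 N at 0 and 60 N/m, less than the gauge's weight
- tote_a_c (a point): centre, half-way up, of the grey stack-nest tote nearer the vise, which takes the pads: 244 (local x) x 164 (y) mm over the rim, 75 high. Inner floor 3 mm above the underside; free floor 154 (x) x 122 (y) mm. Ledges 62 mm above the underside: at the low end one in each corner, at the +x end one wide one in the middle; each is a hollow column, open outside
- tote_a_low (a point): middle of that tote's low end, half-way up, 112 mm from its centre towards its -x: there the end wall is scooped down to 43 mm over 68 mm width; the other end has a full-height rim
- tote_b_c (a point): centre, half-way up (37.5 mm), of the empty tote farther from the vise, same shape as the other, 0.24 kg. Both long sides end in an upright rim band 10 mm thick (y = +-72 to +-82), 22 high (53 to 75 mm up): pinch it from above at mid-length. Set on the other with low ends the same way it nests; with low ends opposite it stands on the ledges, 62 mm higher, 8 mm play
- tote_b_low (a point): middle of the empty tote's low (scooped) end, half-way up, 112 mm from its centre towards its -x
- t_socket: bystander: chrome T-handle socket, 217 mm long, lying on the bench; origin under its middle
- washer_tin: bystander: round tin of copper crush washers, 88 mm across, 36 mm high; origin under its middle
- old_pad: bystander: worn black plastic pedal pad without a spine, 66 x 46 x 10 mm, lying flat on the bench by the vise; origin under its middle
Not all that is in view belongs to the job. Leave any purple or red look-alike of the part that bears gauge_c alone.

How it is judged:
By the outcome, as a careful person would: the job done as asked, in the order asked, and still so for the second after the job is handed in, with the robot touching nothing.
Of pad1, pad2, pad3, pad4 only 2 to 4 are there at a start; the rules pass over those that are not, and their reading is None.
At some moment in a run one of tote_a, tote_b may be knocked a few centimetres aside while the robot is not near it.
It also fails if it takes over 210 s, if anything falls off the work surface, if the arm or the gripper's body presses on something with over 40 N, if the wrist force passes 120 N, or if a joint passes its speed limit or range.

## Working session

There is one attempt and no reset: what is moved stays moved. The work goes in short steps, Python scripts to look and compute and a tool call to move; the robot and the scene stay as the last step left them, time stands still between calls to the robot, and variables do not carry over. Pictures are saved under pics/ and viewed, and the job is handed in when it is done.

Besides the shell and the picture viewer there is one more tool, called after "Emit:" by a JSON object that holds its "name" and its "arguments", one argument or row to a line. play_rows: Moves the arm, as the interface text tells. Its arguments: {"type":"object","properties":{"targets":{"type":"array","items":{"type":"array"}},"fingers":{"type":"number"},"force":{"type":"number"}},"required":["targets"]}

```bash
ls; mkdir -p pics; python3 - <<'E'
from workcell import ctrl,cams
import cv2,numpy as np
print(ctrl.sense())
for n in("scene","top"):
    p,d=cams.grab_frame(n);cv2.imwrite(f"pics/{n}0.png",p);np.save(f"pics/{n}0.npy",d)
    c=cams.get_calibration(n);print(n,np.round(c["K"],1).tolist(),np.round(c["extrinsics"],4).tolist(),(d>0).mean())
E
```

```text
pics
{'time': 0.0, 'joints': array([-1.36479464e+00,  1.16474737e-01,  1.44226007e+00,  1.71115475e-05,
        1.58402626e+00, -3.77868490e-02]), 'dq': array([-0.00055356,  0.00225661,  0.00046012, -0.00079011,  0.00116798,
        0.00024509]), 'joint_torque': array([-2.47066746e-04, -7.31990075e+01, -6.32497215e+01, -5.22683047e-05,
        6.35730379e-03,  4.32302812e-06]), 'eef_pos': array([ 0.16289648, -0.6548462 ,  0.23057299]), 'ee_rot': array([-0.55681516,  0.4358053 , -0.43518188,  0.55735747]), 'force': array([0.53503705, 0.10195059, 0.16960494]), 'torque': array([-0.04549274, -0.02660148,  0.01960099]), 'grip_width': 0.9999866624700023}
scene [[556.8, 0.0, 314.4], [0.0, 556.8, 238.0], [0.0, 0.0, 1.0]] [[0.3096, 0.5699, -0.7611, 1.3547], [0.9509, -0.1859, 0.2476, -0.3614], [-0.0004, -0.8004, -0.5995, 0.8071], [0.0, 0.0, 0.0, 1.0]] 0.9959244791666667
top [[465.0, 0.0, 318.5], [0.0, 465.0, 234.5], [0.0, 0.0, 1.0]] [[-0.0267, -0.9979, 0.0598, 0.4176], [-0.9995, 0.0277, 0.0166, -0.1], [-0.0182, -0.0594, -0.9981, 1.2631], [0.0, 0.0, 0.0, 1.0]] 0.9959602864583333
```

View pics/scene0.png

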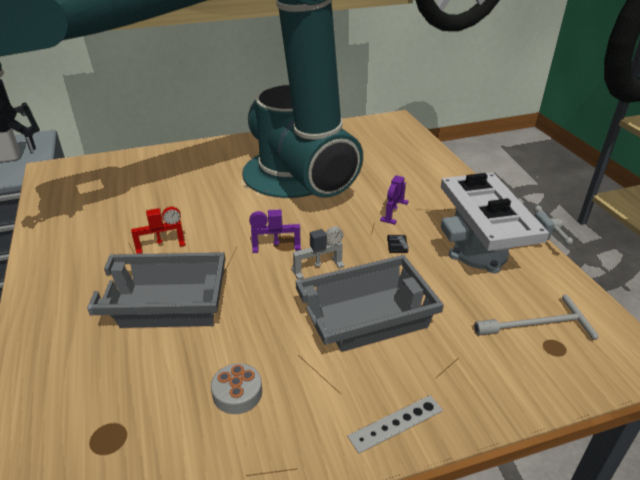

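View pics/top0.png

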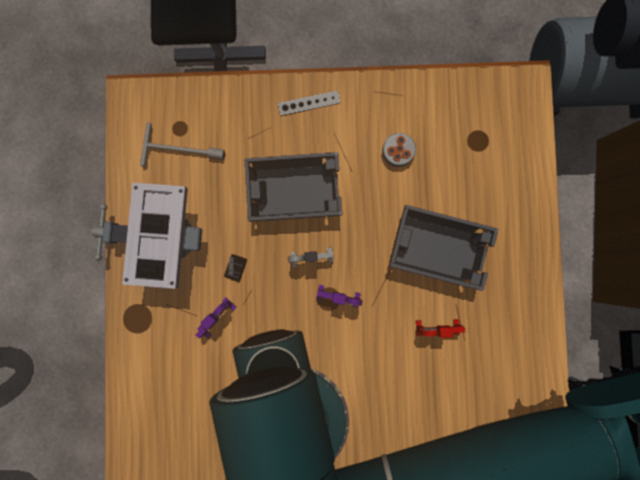

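The scene shows two pads in the mould (top view at about (155,223) and (150,269)). The grey gauge is at (311,257), tote A at (293,187) and tote B at (443,248). The purple and red gauges are decoys.

```bash
cat > h.py <<'E'
import numpy as np,cv2
from workcell import ctrl,cams
from scipy.spatial.transform import Rotation as R
def cal(n):
    c=cams.get_calibration(n);return np.array(c["K"]),np.array(c["extrinsics"])
def cloud(n,d):
    K,E=cal(n);v,u=np.mgrid[0:480,0:640]
    P=np.stack([(u-K[0,2])/K[0,0]*d,(v-K[1,2])/K[1,1]*d,d,np.ones_like(d)],-1)@E.T
    P=P[...,:3];P[d<=0]=np.nan;return P
def ray(n,uv,z):
    K,E=cal(n);uv=np.atleast_2d(uv).astype(float)
    r=np.c_[(uv-[K[0,2],K[1,2]])/K[0,0],np.ones(len(uv))]@E[:3,:3].T
    return E[:3,3]+r*((z-E[2,3])/r[:,2])[:,None]
def pix(n,p):
    K,E=cal(n);q=(np.atleast_2d(p)-E[:3,3])@E[:3,:3];q=q@K.T;return q[:,:2]/q[:,2:]
def grab(tag):
    o={}
    for n in("scene","top"):
        p,d=cams.grab_frame(n);cv2.imwrite(f"pics/{n}{tag}.png",p);np.save(f"pics/{n}{tag}.npy",d);o[n]=(p,d,cloud(n,d))
    return o
def load(tag):
    o={}
    for n in("scene","top"):
        d=np.load(f"pics/{n}{tag}.npy");o[n]=(cv2.imread(f"pics/{n}{tag}.png"),d,cloud(n,d))
    return o
E
python3 - <<'E'
from h import *
o=load("0")
p,d,P=o["top"]
h=P[...,2]
print("table z top", np.nanmedian(h[300:400,420:540]), np.nanmedian(h[80:90,200:260]))
s=o["scene"][2][...,2]; print("scene table",np.nanmedian(s[340:420,20:60]),np.nanmedian(s[350:380,480:540]))
H=np.clip(np.nan_to_num(h)*1500,0,255).astype(np.uint8)
def crop(im,x,y,w,hh,k): return cv2.resize(im[y:y+hh,x:x+w],None,fx=k,fy=k,interpolation=cv2.INTER_NEAREST)
cv2.imwrite("pics/c1.png",crop(p,85,140,280,200,2.85))
cv2.imwrite("pics/c2.png",crop(cv2.applyColorMap(H,cv2.COLORMAP_JET),85,140,280,200,2.85))
cv2.imwrite("pics/c3.png",crop(o["scene"][0],430,150,160,130,5))
print(np.round(R.from_quat(ctrl.sense()["ee_rot"]).as_matrix(),3))
E
```

```text
table z top 0.0004103858625867929 -0.0006710604643016538
scene table -0.0033403471941472196 -0.0029050937778456465
[[ 0.241 -0.     0.97 ]
 [-0.97   0.001  0.241]
 [-0.001 -1.     0.   ]]
```

View pics/c1.png

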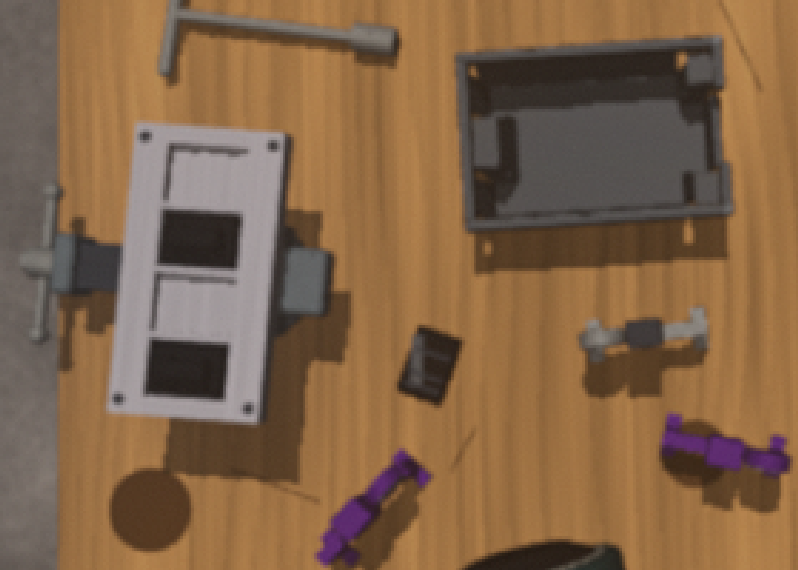

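View pics/c2.png

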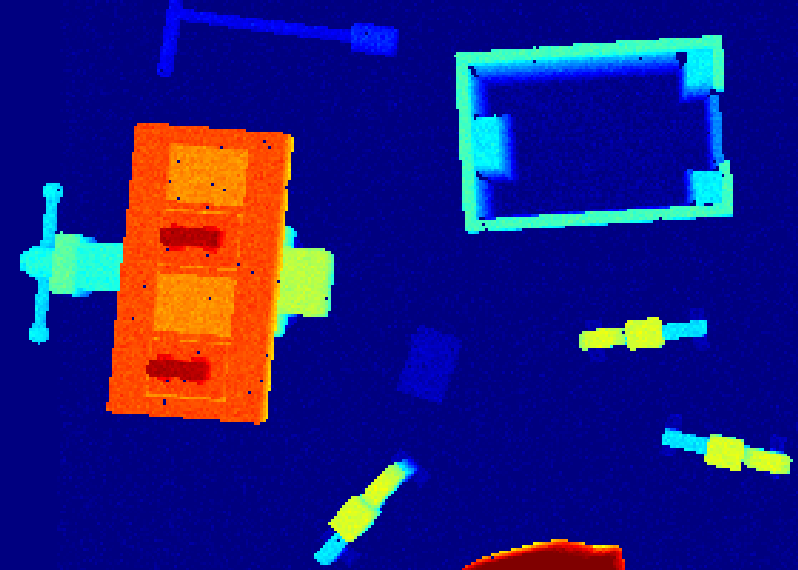

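View pics/c3.png

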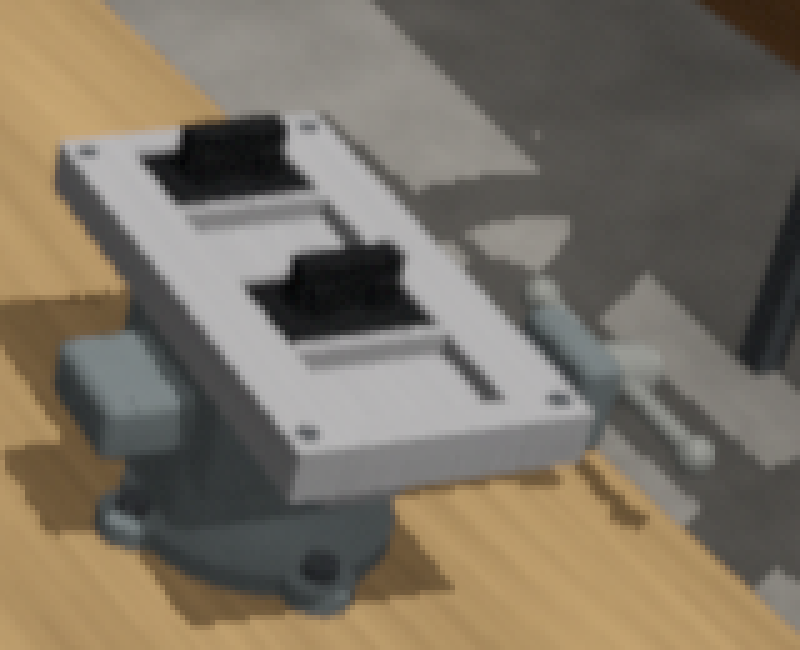

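```bash
cat >> h.py <<'E'
# measured-things helpers (world m, deg)
def rect(xy):
    (c,s,a)=cv2.minAreaRect((xy*1000).astype(np.float32)); 
    if s[0]<s[1]: s=(s[1],s[0]);a+=90
    a=(a+90)%180-90
    return np.round(np.array(c)/1000,4),np.round(s,1),round(a,2)
def biggest(m):
    n,l,st,_=cv2.connectedComponentsWithStats(m.astype(np.uint8),connectivity=8)
    k=1+np.argmax(st[1:,4]);return l==k
def box(P,x0,x1,y0,y1,z0,z1):
    return (P[...,0]>x0)&(P[...,0]<x1)&(P[...,1]>y0)&(P[...,1]<y1)&(P[...,2]>z0)&(P[...,2]<z1)
E
python3 - <<'E'
from h import *
o=load("0")
T=o["top"][2]
for nm,uv in dict(mould=(155,235),A=(293,187),B=(443,248),g=(311,257),tsock=(185,150),tin=(398,150),old=(236,267),pp=(339,298),pv=(215,318)).items(): print(nm,np.round(T[uv[1],uv[0]],3))
for n in o:
    P=o[n][2]
    print(n)
    def rep(nm,b,big=True):
        m=box(P,*b)
        if big:m=biggest(m)
        q=P[m];print(nm,m.sum(),rect(q[:,:2]),"z",np.round(np.median(q[:,2]),4))
    rep("mould",(.2,.8,.15,.55,.128,.148))
    rep("pad1 ",(.2,.42,.15,.55,.153,.175))
    rep("pad3 ",(.42,.6,.15,.55,.153,.175))
    rep("A",(.4,.8,-.2,.2,.066,.085))
    rep("B",(.2,.7,-.6,-.2,.066,.085))
    rep("gaugebar",(.33,.43,-.15,.1,.03,.12),False)
    rep("gaugetop",(.33,.43,-.15,.1,.092,.12),False)
E
```

```text
mould [0.495 0.318 0.137]
A [ 0.625 -0.013  0.004]
B [ 0.447 -0.414  0.004]
g [ 0.432 -0.06   0.1  ]
tsock [0.733 0.278 0.02 ]
tin [ 0.71  -0.297  0.039]
old [0.411 0.146 0.01 ]
pp [ 0.328 -0.127  0.103]
pv [0.285 0.186 0.086]
scene
mould 3043 (array([0.5018, 0.3255]), array([255.8, 135.5]), -5.66) z 0.1336
pad1  45 (array([0.4155, 0.3338]), array([47.3, 11.9]), 83.1) z 0.1579
pad3  125 (array([0.5286, 0.3218]), array([49.8, 18.4]), 84.67) z 0.1579
A 1773 (array([ 0.6204, -0.014 ]), array([245.8, 170.2]), -87.98) z 0.0713
B 1608 (array([ 0.4521, -0.3951]), array([244.7, 172.5]), 74.02) z 0.0708
gaugebar 564 (array([ 0.3791, -0.074 ]), array([171.5,  56.9]), 40.98) z 0.06
gaugetop 93 (array([ 0.3869, -0.0816]), array([172.,  44.]), 47.43) z 0.0956
top
mould 4064 (array([0.4959, 0.3221]), array([250.2, 133.2]), -6.04) z 0.1366
pad1  124 (array([0.4117, 0.3308]), array([48.6, 19. ]), 83.82) z 0.1614
pad3  131 (array([0.5228, 0.3186]), array([48.4, 19.4]), 89.39) z 0.1614
A 1137 (array([ 0.6165, -0.0167]), array([244.3, 165.1]), -87.87) z 0.0745
B 1189 (array([ 0.4482, -0.3984]), array([244.9, 164.5]), 73.7) z 0.0747
gaugebar 262 (array([ 0.3838, -0.078 ]), array([164.2,  70.7]), 38.43) z 0.096
gaugetop 149 (array([ 0.3889, -0.0822]), array([167.9,  48.5]), 49.48) z 0.0991
```

```bash
python3 - <<'E'
from h import *
o=load("0")
for n in o:
    P=o[n][2];im=o[n][0]; hsv=cv2.cvtColor(im,cv2.COLOR_BGR2HSV)
    print(n)
    for nm,z0,z1 in (("all",.03,.12),("top",.092,.12),("bar",.05,.07)):
        m=biggest(box(P,.385,.49,-.14,.04,z0,z1)&~((hsv[...,1]>120)&(hsv[...,2]<150)&(hsv[...,0]>115)&(hsv[...,0]<165)));q=P[m]
        print(nm,m.sum(),rect(q[:,:2]),q.min(0).round(3),q.max(0).round(3))
    # dark block pixels (dark and high)
    m=biggest(box(P,.4,.46,-.09,-.03,.092,.12)&(im.max(2)<110)) 
    print("block",m.sum(),rect(P[m][:,:2]),np.median(P[m][:,2]).round(4),P[m].mean(0).round(4))
im=o["scene"][0][210:290,280:360];cv2.imwrite("pics/g1.png",cv2.resize(im,None,fx=7,fy=7,interpolation=0))
im=o["top"][0][230:290,270:350];cv2.imwrite("pics/g2.png",cv2.resize(im,None,fx=8,fy=8,interpolation=0))
E
```

```text
scene
all 1006 (array([ 0.4396, -0.0546]), array([117.1,  31.8]), 86.46) [ 0.423 -0.113  0.03 ] [0.455 0.004 0.1  ]
top 114 (array([ 0.4392, -0.0555]), array([31.9, 31.8]), 0.91) [ 0.423 -0.071  0.092] [ 0.455 -0.04   0.1  ]
bar 299 (array([ 0.4424, -0.0553]), array([115. ,  22.4]), -87.0) [ 0.43  -0.113  0.05 ] [0.454 0.002 0.07 ]
block 112 (array([ 0.4411, -0.0555]), array([32. , 27.7]), -87.4) 0.0958 [ 0.4409 -0.0564  0.0958]
top
all 327 (array([ 0.433 , -0.0577]), array([113.5,  26. ]), -85.03) [ 0.419 -0.114  0.042] [ 0.447 -0.002  0.106]
top 131 (array([ 0.433 , -0.0586]), array([31.7, 25.9]), -83.39) [ 0.419 -0.075  0.094] [ 0.447 -0.043  0.106]
bar 87 (array([ 0.4362, -0.0944]), array([40. , 13.7]), -84.31) [ 0.429 -0.114  0.055] [ 0.444 -0.075  0.066]
block 131 (array([ 0.433 , -0.0586]), array([31.7, 25.9]), -83.39) 0.0992 [ 0.4332 -0.0587  0.0994]
```

View pics/g1.png

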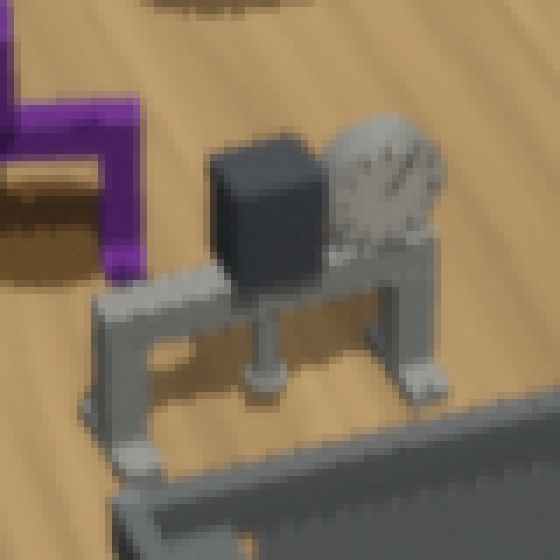

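View pics/g2.png

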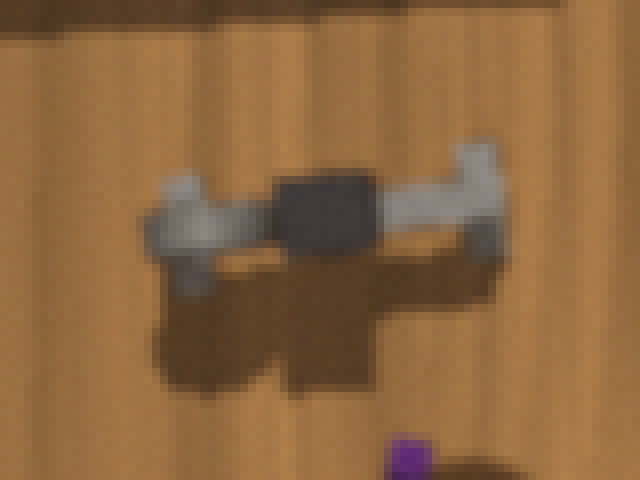

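```bash
cat >> h.py <<'E'
def go(x,y,z,yaw=None):
    """print shift mm & spin deg for play_rows; yaw=jaw axis world deg; TCP target"""
    s=ctrl.sense();M=R.from_quat(s["ee_rot"]).as_matrix()
    d=(np.array([x,y,z])-s["eef_pos"])*1000
    y0=np.degrees(np.arctan2(M[1,0],M[0,0]))
    sp=0 if yaw is None else -((yaw-y0+180)%360-180)
    print("t %.2f at %s yaw %.2f j6 %.2f w %.3f F %s | shift %s spin %.2f"%(s["time"],np.round(s["eef_pos"],4),y0,s["joints"][5],s["grip_width"],np.round(s["force"],1),np.round(M.T@d,1),sp))
E
python3 -c "
from h import *
go(.436,-.057,.2,4.5)"
```

```text
t 0.10 at [ 0.1629 -0.6549  0.2306] yaw -76.03 j6 -0.04 w 1.001 F [ 0.5  0.5 -0.3] | shift [-514.2   31.2  409.3] spin -80.53
```

Emit:
{"name": "play_rows", "arguments": {
  "targets": [
    [[-514, 31, 409], -80.5],
    [[-514, 31, 409], -80.5],
    [[-514, 31, 409], -80.5],
    [[-514, 31, 409], -80.5],
    [[-514, 31, 409], -80.5],
    [[-514, 31, 409], -80.5],
    [[-514, 31, 409], -80.5],
    [[-514, 31, 409], -80.5]
  ],
  "fingers": 70,
  "force": 40
}}

```text
time: 1.1
eef_pos: [0.3706, -0.1988, 0.2076]
ee_rot: [0.707, 0.029, -0.029, -0.706]
force: [0.9, -0.7, -0.7]
grip_width: 0.701
```

```bash
python3 -c "
from h import *
go(.436,-.057,.2,4.5)"
```

```text
t 1.10 at [ 0.3706 -0.1988  0.2076] yaw 4.70 j6 -0.64 w 0.701 F [ 0.9 -0.7 -0.7] | shift [ 76.8   7.6 136. ] spin 0.20
```

Emit:
{"name": "play_rows", "arguments": {
  "targets": [
    [[74, 7, 133], 0],
    [[74, 7, 133], 0],
    [[74, 7, 133], 0],
    [[74, 7, 133], 0],
    [[74, 7, 133], 0],
    [[74, 7, 133], 0]
  ]
}}

```text
time: 1.85
eef_pos: [0.4335, -0.0632, 0.2008]
ee_rot: [0.707, 0.027, -0.027, -0.707]
force: [0.3, 0.0, 0.2]
grip_width: 0.7
```

```bash
python3 - <<'E'
from h import *
go(.436,-.057,.2,4.5)
o=grab("1")
im=o["scene"][0][60:300,200:440];cv2.imwrite("pics/a1.png",cv2.resize(im,None,fx=2.5,fy=2.5,interpolation=0))
im=o["top"][0][140:340,200:400];cv2.imwrite("pics/a2.png",cv2.resize(im,None,fx=3,fy=3,interpolation=0))
E
```

```text
t 1.85 at [ 0.4335 -0.0632  0.2008] yaw 4.39 j6 -0.28 w 0.700 F [0.3 0.  0.2] | shift [2.9 0.8 6. ] spin -0.11
```

View pics/a1.png

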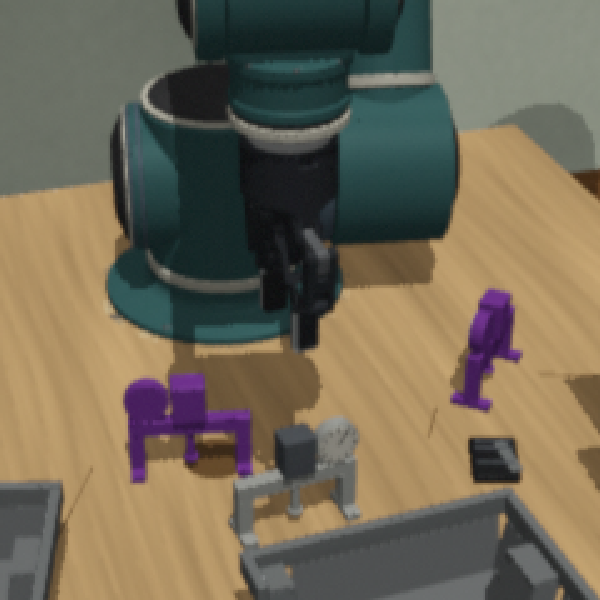

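View pics/a2.png

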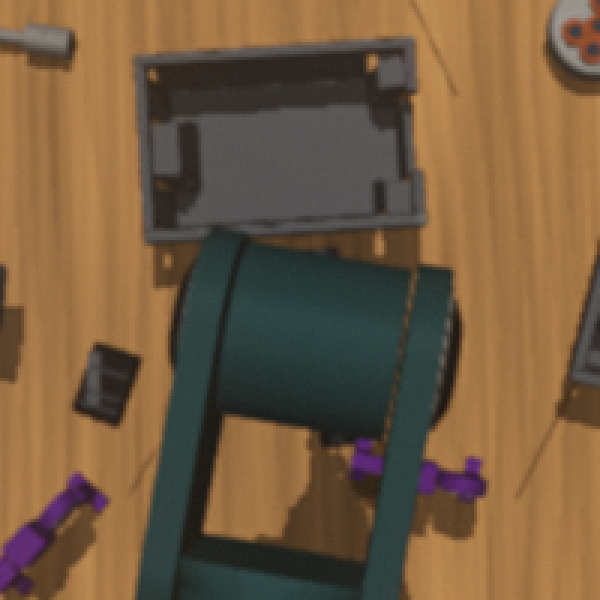

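```bash
python3 - <<'E'
from h import *
o=load("1")
P=o["scene"][2]
m=box(P,.36,.54,-.12,0,.17,.30)
q=P[m]
s=ctrl.sense();M=R.from_quat(s["ee_rot"]).as_matrix()
l=(q-s["eef_pos"])@M*1000
for y0 in range(-80,30,10):
    k=l[(l[:,1]>=y0)&(l[:,1]<y0+10)]
    if len(k): 
        f=k[k[:,0]>15]
        print(y0,len(k),"x",k[:,0].min().round(1),k[:,0].max().round(1),"z(front)",[f[:,2].min().round(1),f[:,2].max().round(1)] if len(f) else None)
print(l[:,1].max())
E
```

```text
-80 156 x -64.1 70.8 z(front) [np.float64(-16.0), np.float64(13.4)]
-70 113 x -59.4 70.1 z(front) [np.float64(-15.9), np.float64(14.1)]
-60 131 x -55.1 68.0 z(front) [np.float64(-12.5), np.float64(13.2)]
-50 62 x -49.6 64.1 z(front) [np.float64(-12.3), np.float64(7.7)]
-40 81 x -41.3 49.3 z(front) [np.float64(-10.3), np.float64(9.2)]
-30 92 x -30.3 50.4 z(front) [np.float64(-10.7), np.float64(11.9)]
-20 96 x -31.3 50.5 z(front) [np.float64(-9.8), np.float64(12.2)]
-10 58 x -31.7 44.8 z(front) [np.float64(-8.8), np.float64(12.2)]
0 1 x -29.2 -29.2 z(front) None
0.28751958762905316
```

```bash
python3 -c "
from h import *
go(.4345,-.0575,.064,4.3)"
```

```text
t 1.95 at [ 0.4336 -0.0631  0.2008] yaw 4.39 j6 -0.28 w 0.699 F [0.2 0.1 1. ] | shift [  1.3 136.8   5.5] spin 0.09
```

Emit:
{"name": "play_rows", "arguments": {
  "targets": [
    [[1, 20, 5.5], 0],
    [[1, 55, 5.5], 0],
    [[1, 90, 5.5], 0],
    [[1, 120, 5.5], 0],
    [[1, 136, 5.5], 0],
    [[1, 137, 5.5], 0]
  ]
}}

```text
time: 2.7
eef_pos: [0.4338, -0.0567, 0.0627]
ee_rot: [-0.706, -0.027, 0.028, 0.707]
force: [0.6, -0.1, 0.3]
grip_width: 0.696
```

```bash
python3 - <<'E'
from h import *
go(.4345,-.0575,.064,4.3)
o=grab("2")
im=o["scene"][0][180:300,260:380];cv2.imwrite("pics/a3.png",cv2.resize(im,None,fx=5,fy=5,interpolation=0))
E
```

```text
t 2.70 at [ 0.4338 -0.0567  0.0627] yaw 4.46 j6 -0.27 w 0.696 F [ 0.6 -0.1  0.3] | shift [ 0.6 -1.3 -0.9] spin 0.16
```

View pics/a3.png

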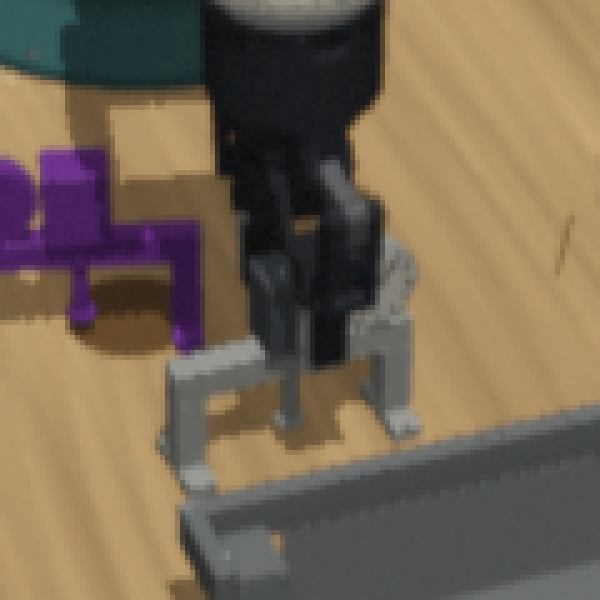

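The fingers straddle the grip block at about (310,290) in the crop. Closing them.

Emit:
{"name": "play_rows", "arguments": {
  "targets": [
    [[0, -1, 0], 0],
    [[0, -1, 0], 0],
    [[0, -1, 0], 0],
    [[0, -1, 0], 0],
    [[0, -1, 0], 0],
    [[0, -1, 0], 0]
  ],
  "fingers": 0,
  "force": 40
}}

```text
time: 3.55
eef_pos: [0.4348, -0.0569, 0.0656]
ee_rot: [0.707, 0.028, -0.027, -0.706]
force: [-2.4, -0.1, 7.3]
grip_width: 0.3
```

Emit:
{"name": "play_rows", "arguments": {
  "targets": [
    [[0, -15, 0], 0],
    [[0, -60, 0], 0],
    [[0, -110, 0], 0],
    [[0, -160, 0], 0],
    [[0, -195, 0], 0],
    [[0, -200, 0], 0],
    [[0, -200, 0], 0]
  ]
}}

```text
time: 4.42
eef_pos: [0.4341, -0.0568, 0.2638]
ee_rot: [-0.707, -0.027, 0.028, 0.707]
force: [0.5, -0.1, -4.2]
grip_width: 0.295
```

```bash
python3 - <<'E'
from h import *
go(.4345,-.0575,.064,4.3)
o=grab("3")
im=o["scene"][0][60:260,220:460];cv2.imwrite("pics/a4.png",cv2.resize(im,None,fx=3.3,fy=3,interpolation=0))
E
```

```text
t 4.42 at [ 0.4341 -0.0568  0.2638] yaw 4.47 j6 -0.27 w 0.295 F [ 0.5 -0.1 -4.2] | shift [  0.5 199.8  -0.8] spin 0.17
```

View pics/a4.png

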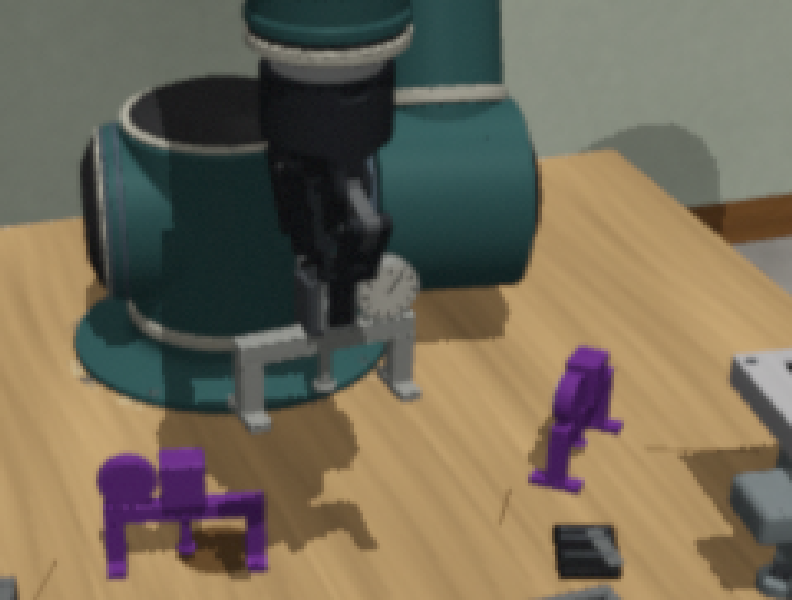

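```bash
python3 - <<'E'
from h import *
go(.4125,.332,.256,-5.85)
E
```

```text
t 4.53 at [ 0.4339 -0.0567  0.263 ] yaw 4.47 j6 -0.27 w 0.297 F [-0.9 -0.5 -4.1] | shift [  9.    7.2 389.2] spin 10.32
```

Emit:
{"name": "play_rows", "arguments": {
  "targets": [
    [[0, 0, 20], 0],
    [[1, 0, 60], 1],
    [[3, 0, 110], 3],
    [[4, 0, 160], 4],
    [[5, 0, 210], 6],
    [[6, 2, 260], 8],
    [[7, 4, 310], 9.5],
    [[8, 6, 350], 10.3]
  ]
}}

```text
time: 5.52
eef_pos: [0.4142, 0.2945, 0.257]
ee_rot: [0.707, -0.037, 0.035, -0.706]
force: [0.7, -0.0, -4.0]
grip_width: 0.299
```

```bash
python3 - <<'E'
from h import *
go(.4125,.332,.240,-5.85)
E
```

```text
t 5.53 at [0.4142 0.2945 0.257 ] yaw -5.82 j6 0.67 w 0.299 F [ 0.7 -0.  -4. ] | shift [-5.5 17.  37.2] spin 0.03
```

Emit:
{"name": "play_rows", "arguments": {
  "targets": [
    [[-2, 0, 15], 0],
    [[-5, 2, 32], 0],
    [[-5.5, 10, 37], 0],
    [[-5.5, 17, 37], 0],
    [[-5.5, 17, 37], 0],
    [[-5.5, 17, 37], 0]
  ]
}}

```text
time: 6.28
eef_pos: [0.4135, 0.3297, 0.242]
ee_rot: [-0.706, 0.036, -0.036, 0.706]
force: [-0.4, -0.2, -3.8]
grip_width: 0.297
```

```bash
python3 - <<'E'
from h import *
go(.4125,.332,.2026,-5.85)
o=grab("4")
im=o["scene"][0][80:280,400:600];cv2.imwrite("pics/b1.png",cv2.resize(im,None,fx=3,fy=3,interpolation=0))
im=o["top"][0][150:350,90:290];cv2.imwrite("pics/b2.png",cv2.resize(im,None,fx=3,fy=3,interpolation=0))
E
```

```text
t 6.28 at [0.4135 0.3297 0.242 ] yaw -5.87 j6 0.73 w 0.297 F [-0.4 -0.2 -3.8] | shift [-1.3 39.4  2.2] spin -0.02
```

View pics/b1.png

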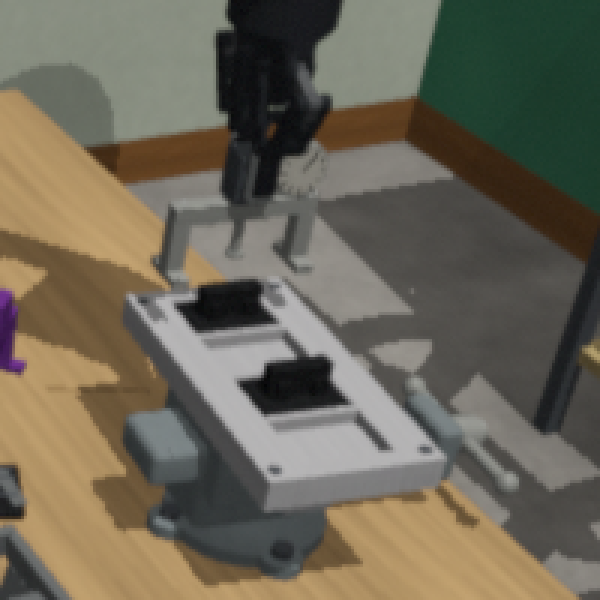

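View pics/b2.png

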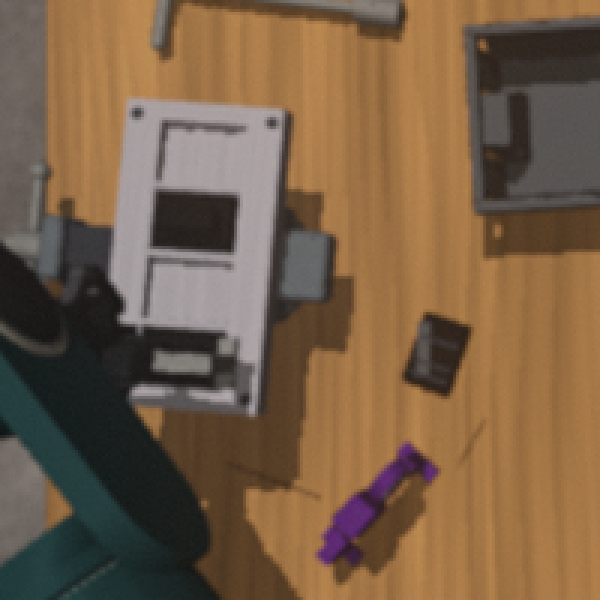

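```bash
python3 - <<'E'
from h import *
o=load("4")
mc={"top":(.4959,.3221),"scene":(.5018,.3255)}
a=np.radians(-5.85);ex=np.array([np.cos(a),np.sin(a)]);ey=np.array([-np.sin(a),np.cos(a)])
for n in o:
    P=o[n][2];q=P[box(P,.34,.47,.25,.40,.168,.245)]
    l=(q[:,:2]-mc[n])@np.c_[ex,ey]*1000
    z=q[:,2]*1000
    for z0 in range(168,245,8):
        k=l[(z>=z0)&(z<z0+8)]
        if len(k)>3: print(n,z0,len(k),"x",np.percentile(k[:,0],[2,98]).round(1),"y",np.percentile(k[:,1],[2,98]).round(1))
E
```

```text
scene 168 36 x [-100.4  -63.3] y [-60.9  51.7]
scene 176 114 x [-102.2  -62.4] y [-60.7  54. ]
scene 184 79 x [-89.9 -74.9] y [-61.2  51.4]
scene 192 64 x [-92.8 -75.1] y [-60.3  51.1]
scene 200 70 x [-91.3 -73.5] y [-60.8  51.9]
scene 208 71 x [-90.8 -75. ] y [-60.8  52.7]
scene 216 137 x [-87.7 -75.2] y [-59.8  52.8]
scene 224 163 x [-89.6 -73.8] y [-59.7  50.8]
scene 232 121 x [-91.4 -67.3] y [-59.1  49.9]
scene 240 59 x [-94.9 -63. ] y [-20.1  49. ]
top 176 46 x [-102.1  -64.6] y [-59.6 -46.2]
top 184 37 x [-102.4  -64.4] y [-60.1 -47.2]
top 192 8 x [-89.7 -76.9] y [-59.7 -58. ]
top 200 8 x [-89.4 -76.3] y [-60.2 -58.5]
top 208 9 x [-89.1 -75.9] y [-61.  -58.6]
top 216 8 x [-89.2 -76.1] y [-60.4 -30.4]
top 224 16 x [-89.2 -76. ] y [-60.3 -24. ]
top 232 122 x [-89.6 -76.1] y [-59.8 -17.8]
top 240 12 x [-93.2 -72.7] y [-53.1 -17. ]
```

Emit:
{"name": "play_rows", "arguments": {
  "targets": [
    [[-1.4, 3, 3], 0],
    [[-1.4, 12, 3], 0],
    [[-1.4, 22, 3], 0],
    [[-1.4, 30, 3], 0],
    [[-1.4, 35, 3], 0],
    [[-1.4, 36.5, 3], 0],
    [[-1.4, 36.5, 3], 0]
  ]
}}

```text
time: 7.25
eef_pos: [0.4123, 0.3333, 0.2054]
ee_rot: [-0.706, 0.036, -0.036, 0.706]
force: [-0.7, 0.4, -2.4]
grip_width: 0.299
```

```bash
python3 - <<'E'
from h import *
go(.4125,.332,.2026,-5.85)
E
```

```text
t 7.25 at [0.4123 0.3333 0.2054] yaw -5.83 j6 0.73 w 0.299 F [-0.7  0.4 -2.4] | shift [ 0.3  2.8 -1.2] spin 0.02
```

Emit:
{"name": "play_rows", "arguments": {
  "targets": [
    [[0, 1, 0], 0],
    [[0, 1.8, 0], 0],
    [[0, 1.8, 0], 0]
  ]
}}

```text
time: 7.62
eef_pos: [0.4124, 0.3333, 0.2035]
ee_rot: [-0.706, 0.036, -0.036, 0.706]
force: [-0.2, -0.1, -1.2]
grip_width: 0.298
```

Emit:
{"name": "play_rows", "arguments": {
  "targets": [
    [[0, 0.6, 0], 0],
    [[0, 1, 0], 0],
    [[0, 1, 0], 0]
  ]
}}

```text
time: 8.0
eef_pos: [0.4123, 0.3333, 0.2027]
ee_rot: [-0.706, 0.036, -0.036, 0.706]
force: [-0.3, -0.3, 1.0]
grip_width: 0.297
```

Emit:
{"name": "play_rows", "arguments": {
  "targets": [
    [[0, 0.5, 0], 0],
    [[0, 0.5, 0], 0]
  ]
}}

```text
time: 8.25
eef_pos: [0.4123, 0.3333, 0.2027]
ee_rot: [-0.706, 0.036, -0.036, 0.706]
force: [-1.9, -2.8, 6.2]
grip_width: 0.298
```

Emit:
{"name": "play_rows", "arguments": {
  "targets": [
    [[0, 0, 0], 0],
    [[0, 0, 0], 0],
    [[0, 0, 0], 0],
    [[0, 0, 0], 0],
    [[0, 0, 0], 0],
    [[0, 0, 0], 0]
  ],
  "fingers": 50
}}

```text
time: 9.0
eef_pos: [0.4123, 0.3333, 0.2019]
ee_rot: [-0.706, 0.036, -0.036, 0.706]
force: [-0.0, -1.3, -1.2]
grip_width: 0.504
```

```bash
python3 - <<'E'
from h import *
go(.4125,.332,.2026,-5.85)
o=grab("5")
im=o["scene"][0][80:230,420:570];cv2.imwrite("pics/b3.png",cv2.resize(im,None,fx=4,fy=4,interpolation=0))
im=o["top"][0][180:300,90:250];cv2.imwrite("pics/b4.png",cv2.resize(im,None,fx=4,fy=4,interpolation=0))
E
```

```text
t 9.00 at [0.4123 0.3333 0.2019] yaw -5.83 j6 0.73 w 0.504 F [-0.  -1.3 -1.2] | shift [ 0.4 -0.7 -1.3] spin 0.02
```

View pics/b3.png

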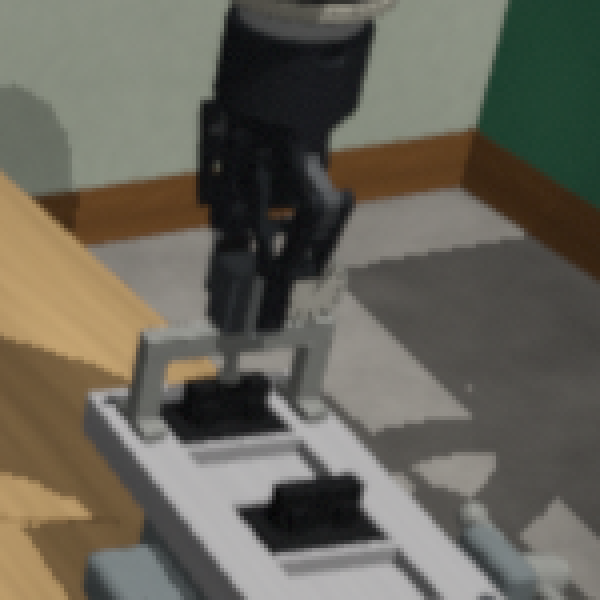

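View pics/b4.png

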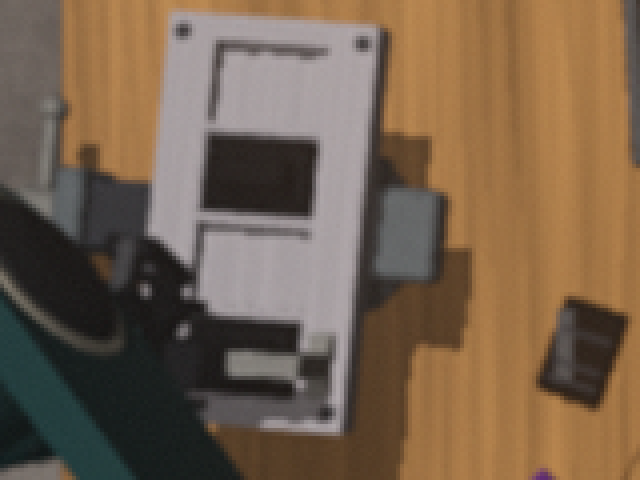

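The bridge stands on both lands and its sprung foot is on the spine of pad 1 (crop (228,370)). Regripping it to return it.

Emit:
{"name": "play_rows", "arguments": {
  "targets": [
    [[0, 0, 0], 0],
    [[0, 0, 0], 0],
    [[0, -1, 0], 0],
    [[0, -1, 0], 0]
  ]
}}

```text
time: 9.6
eef_pos: [0.4123, 0.3333, 0.2031]
ee_rot: [-0.706, 0.036, -0.036, 0.706]
force: [0.2, -0.3, -0.2]
grip_width: 0.499
```

Emit:
{"name": "play_rows", "arguments": {
  "targets": [
    [[0, 0, 0], 0],
    [[0, 0, 0], 0],
    [[0, 0, 0], 0],
    [[0, 0, 0], 0],
    [[0, 0, 0], 0]
  ],
  "fingers": 0
}}

```text
time: 10.22
eef_pos: [0.4123, 0.3333, 0.2031]
ee_rot: [-0.706, 0.036, -0.036, 0.706]
force: [-0.6, -0.1, 3.1]
grip_width: 0.298
```

Emit:
{"name": "play_rows", "arguments": {
  "targets": [
    [[0, -5, 0], 0],
    [[0, -15, 0], 0],
    [[0, -30, 0], 0],
    [[0, -50, 0], 0],
    [[0, -60, 0], 0],
    [[0, -62, 0], 0]
  ]
}}

```text
time: 10.98
eef_pos: [0.4125, 0.3334, 0.2659]
ee_rot: [-0.706, 0.036, -0.036, 0.706]
force: [0.2, -0.0, -4.3]
grip_width: 0.297
```

```bash
python3 - <<'E'
from h import *
go(.4341,-.0568,.2638,4.47)
E
```

```text
t 10.97 at [0.4125 0.3334 0.2659] yaw -5.84 j6 0.73 w 0.297 F [ 0.2 -0.  -4.3] | shift [  61.2    1.9 -385.9] spin -10.31
```

Emit:
{"name": "play_rows", "arguments": {
  "targets": [
    [[5, 0, -25], -1],
    [[12, 0, -70], -3],
    [[20, 0, -120], -5],
    [[30, 0, -170], -7],
    [[38, 0, -220], -8],
    [[46, 0, -270], -9],
    [[53, 2, -320], -10],
    [[58, 2, -360], -10.3]
  ]
}}

```text
time: 11.98
eef_pos: [0.433, -0.0326, 0.2624]
ee_rot: [0.707, 0.027, -0.028, -0.707]
force: [0.5, 0.3, -3.9]
grip_width: 0.305
```

Emit:
{"name": "play_rows", "arguments": {
  "targets": [
    [[3, 10, -15], 0],
    [[5, 40, -24], 0],
    [[5, 80, -26], 0],
    [[5, 120, -26], 0],
    [[5, 150, -26], 0],
    [[5, 170, -26], 0],
    [[5, 180, -26], 0],
    [[5, 180, -26], 0]
  ]
}}

```text
time: 12.98
eef_pos: [0.4405, -0.0562, 0.0829]
ee_rot: [-0.707, -0.028, 0.028, 0.707]
force: [0.3, -0.8, -2.9]
grip_width: 0.3
```

```bash
python3 - <<'E'
from h import *
go(.4341,-.0568,.0655,4.47)
E
```

```text
t 12.97 at [ 0.4405 -0.0562  0.0829] yaw 4.48 j6 -0.26 w 0.300 F [ 0.3 -0.8 -2.9] | shift [-6.4 17.4 -0.1] spin 0.01
```

Emit:
{"name": "play_rows", "arguments": {
  "targets": [
    [[-6, 5, 0], 0],
    [[-6, 11, 0], 0],
    [[-6, 15, 0], 0],
    [[-6, 16.5, 0], 0],
    [[-6, 16.5, 0], 0]
  ]
}}

```text
time: 13.6
eef_pos: [0.4345, -0.0568, 0.0664]
ee_rot: [-0.707, -0.028, 0.028, 0.707]
force: [-1.1, -0.7, -4.4]
grip_width: 0.3
```

Emit:
{"name": "play_rows", "arguments": {
  "targets": [
    [[0, 0.6, 0], 0],
    [[0, 1, 0], 0],
    [[0, 1, 0], 0]
  ]
}}

```text
time: 13.98
eef_pos: [0.4346, -0.0568, 0.066]
ee_rot: [0.707, 0.028, -0.027, -0.707]
force: [-3.7, 0.7, 6.4]
grip_width: 0.295
```

Contact. Releasing and rising.

Emit:
{"name": "play_rows", "arguments": {
  "targets": [
    [[0, 0, 0], 0],
    [[0, 0, 0], 0],
    [[0, 0, 0], 0],
    [[0, 0, 0], 0],
    [[0, 0, 0], 0],
    [[0, -1, 0], 0]
  ],
  "fingers": 60
}}

```text
time: 14.72
eef_pos: [0.4344, -0.0568, 0.0664]
ee_rot: [-0.707, -0.028, 0.028, 0.707]
force: [-0.4, -0.1, 0.2]
grip_width: 0.598
```

Emit:
{"name": "play_rows", "arguments": {
  "targets": [
    [[0, -10, 0], 0],
    [[0, -40, 0], 0],
    [[0, -80, 0], 0],
    [[0, -120, 0], 0],
    [[0, -160, 0], 0],
    [[0, -190, 0], 0],
    [[0, -200, 0], 0]
  ]
}}

```text
time: 15.6
eef_pos: [0.4347, -0.0568, 0.2687]
ee_rot: [0.707, 0.029, -0.027, -0.706]
force: [-0.2, 1.1, -0.2]
grip_width: 0.595
```

```bash
python3 - <<'E'
from h import *
go(.4115,.332,.24,-5.85)
o=grab("6")
im=o["scene"][0];cv2.imwrite("pics/b5.png",im)
E
```

```text
t 15.60 at [ 0.4347 -0.0568  0.2687] yaw 4.47 j6 -0.27 w 0.595 F [-0.2  1.1 -0.2] | shift [  7.1  28.4 389.5] spin 10.32
```

View pics/b5.png

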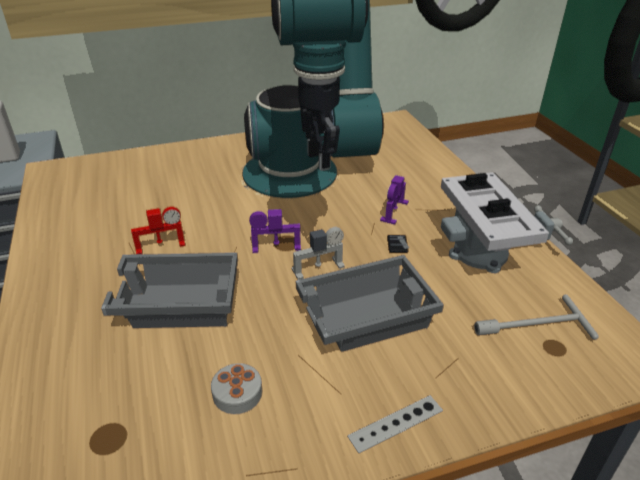

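Emit:
{"name": "play_rows", "arguments": {
  "targets": [
    [[7, 28, 389], 10.3],
    [[7, 28, 389], 10.3],
    [[7, 28, 389], 10.3],
    [[7, 28, 389], 10.3],
    [[7, 28, 389], 10.3],
    [[7, 28, 389], 10.3],
    [[7, 28, 389], 10.3],
    [[7, 28, 389], 10.3]
  ],
  "fingers": 50
}}

```text
time: 16.7
eef_pos: [0.4102, 0.3326, 0.2363]
ee_rot: [0.707, -0.036, 0.034, -0.706]
force: [-0.1, -0.8, -0.7]
grip_width: 0.499
```

```bash
python3 - <<'E'
from h import *
go(.412,.3325,.141,-5.85)
E
```

```text
t 16.70 at [0.4102 0.3326 0.2363] yaw -5.70 j6 0.73 w 0.499 F [-0.1 -0.8 -0.7] | shift [ 2.  95.3  0.3] spin 0.15
```

Emit:
{"name": "play_rows", "arguments": {
  "targets": [
    [[1, 15, 0], 0],
    [[1, 40, 0], 0],
    [[1, 65, 0], 0],
    [[1, 82, 0], 0],
    [[1, 90, 0], 0],
    [[1, 92, 0], 0],
    [[1, 92, 0], 0]
  ]
}}

```text
time: 17.58
eef_pos: [0.4123, 0.3316, 0.1471]
ee_rot: [-0.706, 0.036, -0.036, 0.706]
force: [0.4, 0.6, -0.2]
grip_width: 0.497
```

```bash
python3 - <<'E'
from h import *
go(.412,.3325,.141,-5.85)
o=grab("7")
im=o["scene"][0][120:240,430:550];cv2.imwrite("pics/b6.png",cv2.resize(im,None,fx=5,fy=5,interpolation=0))
E
```

```text
t 17.57 at [0.4123 0.3316 0.1471] yaw -5.83 j6 0.73 w 0.497 F [ 0.4  0.6 -0.2] | shift [-0.4  6.1  0.9] spin 0.02
```

View pics/b6.png

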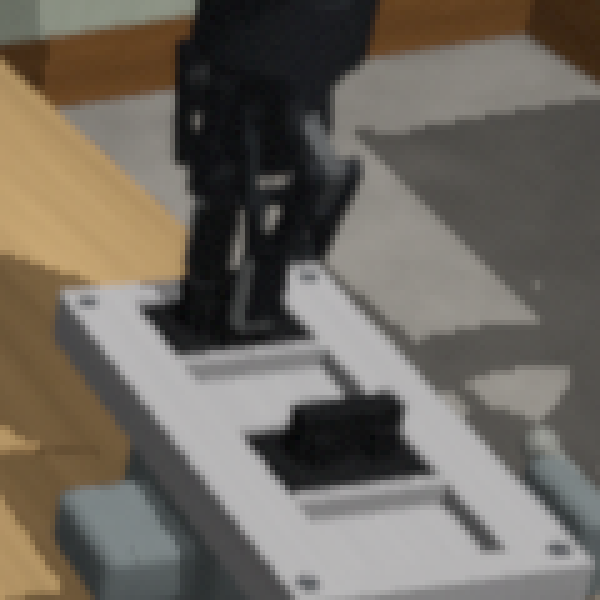

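Emit:
{"name": "play_rows", "arguments": {
  "targets": [
    [[0, 3, 1], 0],
    [[0, 5, 1], 0],
    [[0, 5, 1], 0]
  ]
}}

```text
time: 18.05
eef_pos: [0.4121, 0.3324, 0.1412]
ee_rot: [0.706, -0.036, 0.036, -0.706]
force: [0.9, -0.6, 0.2]
grip_width: 0.502
```

Emit:
{"name": "play_rows", "arguments": {
  "targets": [
    [[0, 0, 0], 0],
    [[0, 0, 0], 0],
    [[0, 0, 0], 0],
    [[0, 0, 0], 0],
    [[0, 0, 0], 0],
    [[0, 0, 0], 0]
  ],
  "fingers": 0,
  "force": 40
}}

```text
time: 18.8
eef_pos: [0.4123, 0.3325, 0.1416]
ee_rot: [-0.706, 0.036, -0.036, 0.706]
force: [0.0, 0.2, 4.7]
grip_width: 0.156
```

Emit:
{"name": "play_rows", "arguments": {
  "targets": [
    [[0, -2, 0], 0],
    [[0, -6, 0], 0],
    [[0, -12, 0], 0],
    [[0, -25, 0], 0],
    [[0, -45, 0], 0],
    [[0, -70, 0], 0],
    [[0, -90, 0], 0],
    [[0, -90, 0], 0]
  ]
}}

```text
time: 19.8
eef_pos: [0.4126, 0.3328, 0.2335]
ee_rot: [-0.706, 0.035, -0.037, 0.707]
force: [1.1, -0.4, -0.9]
grip_width: 0.152
```

```bash
python3 - <<'E'
from h import *
go(.412,.3325,.141,-5.85)
o=grab("8")
im=o["scene"][0][80:240,410:570];cv2.imwrite("pics/b7.png",cv2.resize(im,None,fx=3.7,fy=3.7,interpolation=0))
for n in o:
    P=o[n][2];m=biggest(box(P,.45,.8,-.2,.2,.066,.085));print(n,rect(P[m][:,:2]),"B",rect(P[biggest(box(P,.2,.7,-.6,-.2,.066,.085))][:,:2]))
E
```

```text
t 19.80 at [0.4126 0.3328 0.2335] yaw -5.83 j6 0.73 w 0.152 F [ 1.1 -0.4 -0.9] | shift [-0.8 92.5 -0.6] spin 0.02
scene (array([ 0.6205, -0.0139]), array([245.5, 169.6]), -87.92) B (array([ 0.4629, -0.3705]), array([244.8, 170.8]), 73.74)
top (array([ 0.6163, -0.0168]), array([243.9, 165.2]), -87.8) B (array([ 0.4576, -0.3731]), array([245. , 164.9]), 73.62)
```

View pics/b7.png

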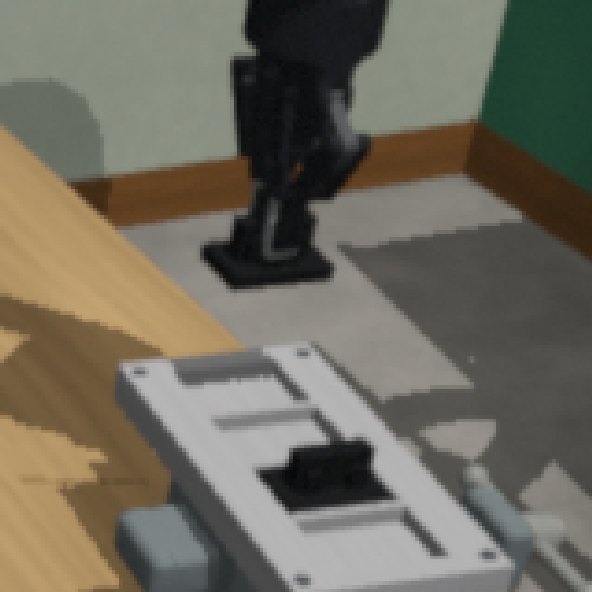

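```bash
python3 - <<'E'
from h import *
go(.6159,.0145,.18,-87.9)
E
```

```text
t 19.90 at [0.4121 0.3324 0.231 ] yaw -5.83 j6 0.73 w 0.153 F [-0.   0.5 -1.4] | shift [ 235.1   51.  -295.5] spin 82.07
```

Emit:
{"name": "play_rows", "arguments": {
  "targets": [
    [[15, 0, -20], 5],
    [[45, 0, -55], 14],
    [[75, 0, -95], 24],
    [[105, 0, -133], 34],
    [[137, 0, -172], 44],
    [[169, 0, -212], 54],
    [[200, 10, -250], 64],
    [[222, 20, -280], 73]
  ]
}}

```text
time: 20.9
eef_pos: [0.605, 0.0295, 0.2097]
ee_rot: [0.545, -0.451, 0.45, -0.544]
force: [-0.1, 0.5, -0.7]
grip_width: 0.153
```

```bash
python3 - <<'E'
from h import *
go(.6159,.0145,.12,-87.9)
E
```

```text
t 20.90 at [0.605  0.0295 0.2097] yaw -79.19 j6 1.39 w 0.153 F [-0.1  0.5 -0.7] | shift [16.8 89.7  8. ] spin 8.71
```

Emit:
{"name": "play_rows", "arguments": {
  "targets": [
    [[12, 10, 6], 6],
    [[17, 30, 8], 8.7],
    [[17, 60, 8], 8.7],
    [[17, 85, 8], 8.7],
    [[17, 90, 8], 8.7],
    [[17, 90, 8], 8.7]
  ]
}}

```text
time: 21.65
eef_pos: [0.6156, 0.0163, 0.1214]
ee_rot: [0.511, -0.489, 0.489, -0.511]
force: [0.2, 0.9, -0.6]
grip_width: 0.152
```

```bash
python3 - <<'E'
from h import *
go(.6159,.0145,.03,-87.9)
o=grab("9")
im=o["scene"][0][160:360,270:470];cv2.imwrite("pics/b8.png",cv2.resize(im,None,fx=3,fy=3,interpolation=0))
for n in o:
    P=o[n][2];m=biggest(box(P,.45,.8,-.2,.2,.066,.085));print(n,rect(P[m][:,:2]))
E
```

```text
t 21.65 at [0.6156 0.0163 0.1214] yaw -87.53 j6 1.51 w 0.152 F [ 0.2  0.9 -0.6] | shift [ 1.8 91.4  0.2] spin 0.37
scene (array([ 0.624, -0.014]), array([248.2, 165.7]), -86.7)
top (array([ 0.5442, -0.0934]), array([116.3,  44.5]), -66.72)
```

View pics/b8.png

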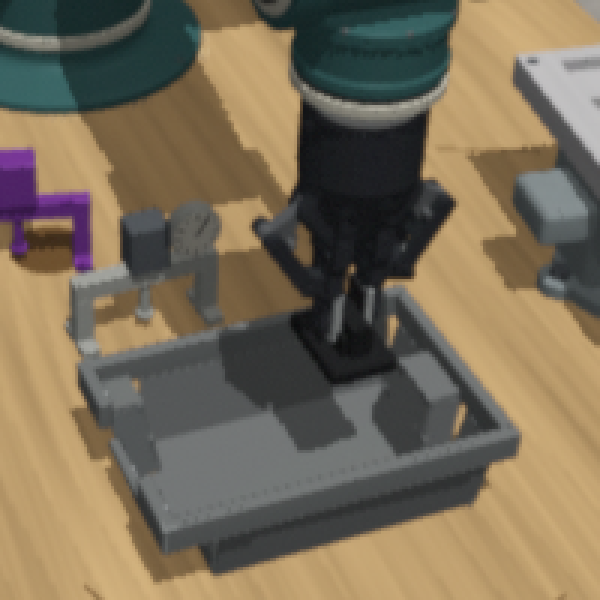

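```bash
python3 - <<'E'
from h import *
o=load("9")
s=ctrl.sense();M=R.from_quat(s["ee_rot"]).as_matrix()
P=o["scene"][2];q=P[box(P,.54,.70,-.12,.13,.085,.28)]
q=q+[-.005,-.0015,.003]
l=(q-s["eef_pos"])@M*1000
for y0 in range(-110,30,10):
    k=l[(l[:,1]>=y0)&(l[:,1]<y0+10)&(abs(l[:,2])<45)]
    if len(k): print(y0,len(k),"jaw",k[:,0].min().round(1),k[:,0].max().round(1),"z",k[:,2].min().round(1),k[:,2].max().round(1))
p=load("0")["top"][2]
# ledge extents in tote A frame
a=np.radians(92.1);ex=np.array([np.cos(a),np.sin(a)]);ey=np.array([-np.sin(a),np.cos(a)])
L=np.dstack([(p[...,:2]-[.6164,-.0167])@np.c_[ex,ey]*1000,p[...,2]*1000])
k=L[(abs(L[...,0])<125)&(abs(L[...,1])<84)]
for nm,c in (("ledge",(k[:,2]>55)&(k[:,2]<67)),("floor",(k[:,2]<9))):
    for sx in(-1,1):
        j=k[c&(k[:,0]*sx>0)&(abs(k[:,1])<(24 if sx>0 else 70))]; print(nm,sx,np.percentile(j[:,0],[2,50,98]).round(),np.percentile(j[:,1],[2,98]).round())
E
```

```text
-110 250 jaw -49.8 53.4 z -10.3 20.6
-100 333 jaw -62.4 64.5 z -13.1 20.0
-90 231 jaw -62.6 63.7 z -10.4 18.2
-80 198 jaw -57.7 55.2 z -13.6 18.8
-70 159 jaw -49.1 49.0 z -19.1 17.4
-60 202 jaw -45.2 43.2 z -13.8 13.2
-50 138 jaw -40.7 37.8 z -11.1 13.5
-40 75 jaw -25.8 20.8 z -13.5 11.3
-30 111 jaw -21.4 21.5 z -13.8 22.5
-20 143 jaw -21.1 20.6 z -12.6 24.1
-10 71 jaw -17.1 19.4 z -6.2 24.0
0 324 jaw -23.4 25.1 z -34.2 34.1
10 67 jaw -21.3 23.0 z -27.3 32.7
ledge -1 [-112. -101.  -89.] [-69.  68.]
ledge 1 [ 88. 100. 112.] [-22.  23.]
floor -1 [-121.  -48.   -2.] [-61.  60.]
floor 1 [ 2. 41. 78.] [-23.  23.]
```

Emit:
{"name": "play_rows", "arguments": {
  "targets": [
    [[1, 15, 0], 0.4],
    [[1, 40, 0], 0.4],
    [[1, 62, 0], 0.4],
    [[1, 80, 0], 0.4],
    [[1, 91, 0], 0.4],
    [[1, 97, 0], 0.4],
    [[1, 99, 0], 0.4],
    [[1, 99, 0], 0.4]
  ]
}}

```text
time: 22.75
eef_pos: [0.616, 0.0153, 0.0229]
ee_rot: [-0.509, 0.491, -0.491, 0.509]
force: [0.6, -0.6, -0.3]
grip_width: 0.157
```

```bash
python3 - <<'E'
from h import *
go(.6159,.0145,.0188,-87.9)
E
```

```text
t 22.75 at [0.616  0.0153 0.0229] yaw -87.93 j6 1.52 w 0.157 F [ 0.6 -0.6 -0.3] | shift [ 0.7  4.1 -0.1] spin -0.03
```

Emit:
{"name": "play_rows", "arguments": {
  "targets": [
    [[0, 1, 0], 0],
    [[0, 2, 0], 0],
    [[0, 3, 0], 0],
    [[0, 3, 0], 0]
  ]
}}

```text
time: 23.25
eef_pos: [0.6157, 0.0153, 0.0193]
ee_rot: [0.509, -0.491, 0.491, -0.509]
force: [-0.4, 0.2, -1.2]
grip_width: 0.153
```

Emit:
{"name": "play_rows", "arguments": {
  "targets": [
    [[0, 0.5, 0], 0],
    [[0, 1, 0], 0],
    [[0, 1, 0], 0]
  ]
}}

```text
time: 23.62
eef_pos: [0.6159, 0.0152, 0.0189]
ee_rot: [-0.509, 0.491, -0.491, 0.509]
force: [-4.0, -0.1, 4.8]
grip_width: 0.155
```

Contact with the floor. Opening and rising.

Emit:
{"name": "play_rows", "arguments": {
  "targets": [
    [[0, 0, 0], 0],
    [[0, 0, 0], 0],
    [[0, 0, 0], 0],
    [[0, 0, 0], 0],
    [[0, -1, 0], 0],
    [[0, -1, 0], 0]
  ],
  "fingers": 38
}}

```text
time: 24.38
eef_pos: [0.6158, 0.0152, 0.0196]
ee_rot: [-0.509, 0.491, -0.491, 0.509]
force: [0.2, 0.4, -0.4]
grip_width: 0.379
```

Emit:
{"name": "play_rows", "arguments": {
  "targets": [
    [[0, -10, 0], 0],
    [[0, -35, 0], 0],
    [[0, -80, 0], 0],
    [[0, -130, 0], 0],
    [[0, -180, 0], 0],
    [[0, -210, 0], 0]
  ]
}}

```text
time: 25.12
eef_pos: [0.616, 0.0153, 0.2333]
ee_rot: [-0.508, 0.49, -0.492, 0.51]
force: [0.4, 0.2, 0.5]
grip_width: 0.377
```

```bash
python3 - <<'E'
from h import *
go(.5238,.3205,.23,-5.85)
o=grab("10")
im=o["scene"][0][160:360,270:470];cv2.imwrite("pics/b9.png",cv2.resize(im,None,fx=3,fy=3,interpolation=0))
E
```

```text
t 25.12 at [0.616  0.0153 0.2333] yaw -87.93 j6 1.52 w 0.377 F [0.4 0.2 0.5] | shift [-308.4    3.   -81.2] spin -82.08
```

View pics/b9.png

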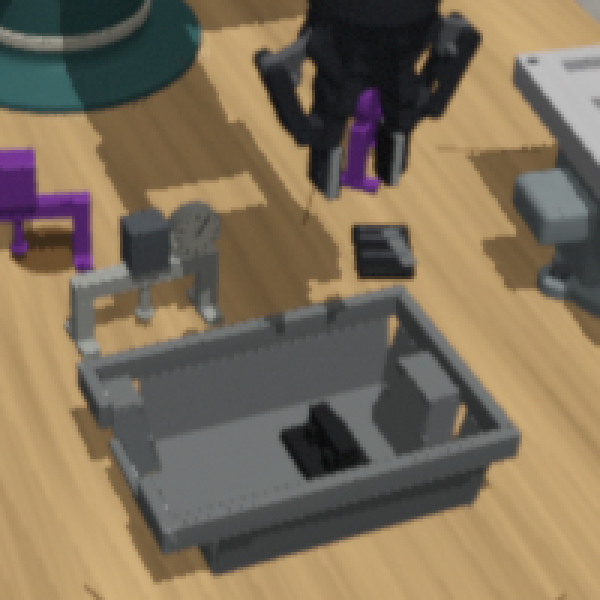

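Emit:
{"name": "play_rows", "arguments": {
  "targets": [
    [[-308, 3, -81], -82],
    [[-308, 3, -81], -82],
    [[-308, 3, -81], -82],
    [[-308, 3, -81], -82],
    [[-308, 3, -81], -82],
    [[-308, 3, -81], -82],
    [[-308, 3, -81], -82],
    [[-308, 3, -81], -82]
  ],
  "fingers": 50
}}

```text
time: 26.22
eef_pos: [0.5233, 0.3203, 0.2261]
ee_rot: [0.706, -0.035, 0.034, -0.706]
force: [-0.2, 0.2, -0.7]
grip_width: 0.498
```

Emit:
{"name": "play_rows", "arguments": {
  "targets": [
    [[0, 0, 0], 0],
    [[0, 0, 0], 0]
  ]
}}

```text
time: 26.48
eef_pos: [0.5236, 0.32, 0.2263]
ee_rot: [0.706, -0.038, 0.038, -0.706]
force: [0.3, -0.7, -0.2]
grip_width: 0.501
```

```bash
python3 - <<'E'
from h import *
go(.5235,.3207,.1412,-5.85)
E
```

```text
t 26.48 at [0.5236 0.32   0.2263] yaw -6.10 j6 0.61 w 0.501 F [ 0.3 -0.7 -0.2] | shift [-0.2 85.1  0.6] spin -0.25
```

Emit:
{"name": "play_rows", "arguments": {
  "targets": [
    [[0, 12, 0.5], -0.2],
    [[0, 35, 0.5], -0.2],
    [[0, 58, 0.5], -0.2],
    [[0, 74, 0.5], -0.2],
    [[0, 82, 0.5], -0.2],
    [[0, 85, 0.5], -0.2],
    [[0, 85, 0.5], -0.2]
  ]
}}

```text
time: 27.35
eef_pos: [0.5239, 0.3207, 0.1418]
ee_rot: [-0.706, 0.035, -0.036, 0.706]
force: [-0.3, 0.8, 0.2]
grip_width: 0.502
```

```bash
python3 - <<'E'
from h import *
go(.5235,.3207,.1415,-5.85)
o=grab("11")
im=o["scene"][0][120:260,430:570];cv2.imwrite("pics/c4.png",cv2.resize(im,None,fx=4,fy=4,interpolation=0))
E
```

```text
t 27.35 at [0.5239 0.3207 0.1418] yaw -5.73 j6 0.61 w 0.502 F [-0.3  0.8  0.2] | shift [-0.4  0.3 -0.1] spin 0.12
```

View pics/c4.png

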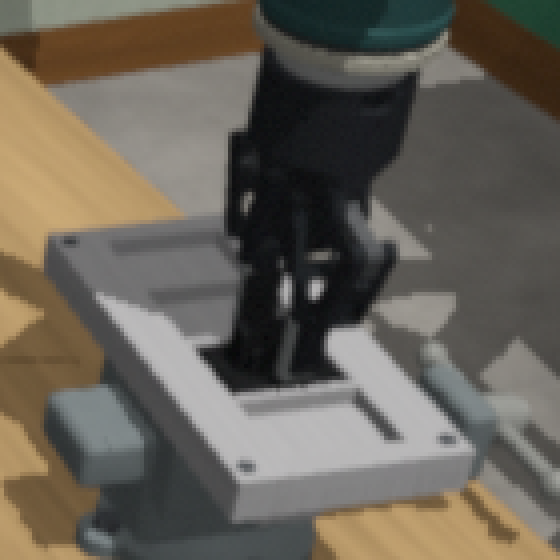

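Emit:
{"name": "play_rows", "arguments": {
  "targets": [
    [[0, 0, 0], 0],
    [[0, 0, 0], 0],
    [[0, 0, 0], 0],
    [[0, 0, 0], 0],
    [[0, 0, 0], 0],
    [[0, 0, 0], 0]
  ],
  "fingers": 0
}}

```text
time: 28.2
eef_pos: [0.5239, 0.3207, 0.1419]
ee_rot: [-0.706, 0.035, -0.036, 0.706]
force: [-0.1, -1.2, 5.8]
grip_width: 0.153
```

Emit:
{"name": "play_rows", "arguments": {
  "targets": [
    [[0, -2, 0], 0],
    [[0, -6, 0], 0],
    [[0, -12, 0], 0],
    [[0, -25, 0], 0],
    [[0, -45, 0], 0],
    [[0, -70, 0], 0],
    [[0, -90, 0], 0],
    [[0, -90, 0], 0]
  ]
}}

```text
time: 29.2
eef_pos: [0.5243, 0.3209, 0.2337]
ee_rot: [-0.706, 0.034, -0.036, 0.707]
force: [0.4, 0.6, -0.7]
grip_width: 0.154
```

```bash
python3 - <<'E'
from h import *
go(.6181,-.0455,.13,-87.9)
o=grab("12")
im=o["scene"][0];cv2.imwrite("pics/c5.png",im)
for n in o:
    P=o[n][2];m=biggest(box(P,.45,.8,-.2,.2,.066,.085));print(n,rect(P[m][:,:2]),"B",rect(P[biggest(box(P,.2,.7,-.6,-.2,.066,.085))][:,:2]))
    q=P[biggest(box(P,.55,.68,-.08,.08,.032,.05))]; print("pad1",rect(q[:,:2]))
E
```

```text
t 29.20 at [0.5243 0.3209 0.2337] yaw -5.73 j6 0.61 w 0.154 F [ 0.4  0.6 -0.7] | shift [ 129.7  103.4 -355.4] spin 82.17
scene (array([ 0.6222, -0.0144]), array([245.6, 168.4]), -88.08) B (array([ 0.4614, -0.3699]), array([245.2, 171.4]), 73.5)
pad1 (array([ 0.5539, -0.0204]), array([118.5,   7.9]), -89.93)
top (array([ 0.6162, -0.0168]), array([244. , 165.1]), -87.96) B (array([ 0.4571, -0.3734]), array([245.4, 164.2]), 73.65)
pad1 (array([0.6153, 0.0133]), array([48.2, 15.8]), 4.2)
```

View pics/c5.png

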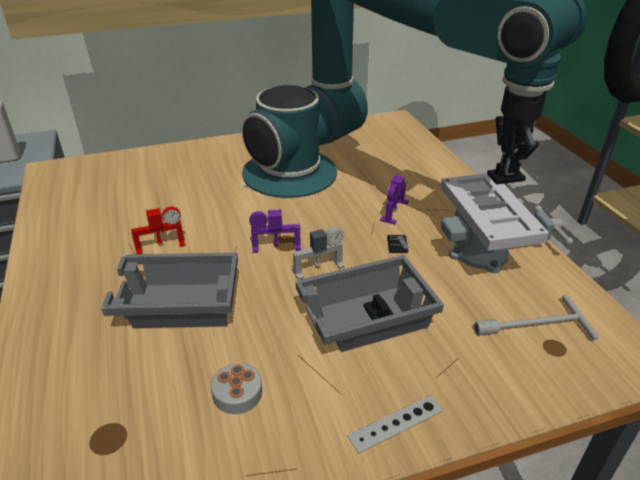

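Emit:
{"name": "play_rows", "arguments": {
  "targets": [
    [[8, 0, -22], 5],
    [[22, 0, -62], 14],
    [[38, 0, -106], 24],
    [[55, 0, -152], 34],
    [[72, 0, -198], 44],
    [[89, 0, -244], 54],
    [[105, 5, -290], 64],
    [[118, 15, -325], 74]
  ]
}}

```text
time: 30.3
eef_pos: [0.6087, -0.0165, 0.2153]
ee_rot: [0.541, -0.455, 0.455, -0.541]
force: [0.1, -0.2, -0.6]
grip_width: 0.153
```

```bash
python3 - <<'E'
from h import *
go(.6181,-.0450,.12,-87.9)
E
```

```text
t 30.30 at [ 0.6087 -0.0165  0.2153] yaw -80.11 j6 1.33 w 0.153 F [ 0.1 -0.2 -0.6] | shift [29.7 95.3  4.4] spin 7.79
```

Emit:
{"name": "play_rows", "arguments": {
  "targets": [
    [[20, 8, 3], 5],
    [[30, 25, 4.4], 7.8],
    [[30, 55, 4.4], 7.8],
    [[30, 82, 4.4], 7.8],
    [[30, 94, 4.4], 7.8],
    [[30, 95, 4.4], 7.8]
  ]
}}

```text
time: 31.05
eef_pos: [0.618, -0.0429, 0.1205]
ee_rot: [0.511, -0.489, 0.489, -0.511]
force: [0.4, -0.2, -1.3]
grip_width: 0.153
```

```bash
python3 - <<'E'
from h import *
go(.6181,-.045,.022,-87.9)
o=grab("13")
im=o["scene"][0][160:360,270:470];cv2.imwrite("pics/c6.png",cv2.resize(im,None,fx=3,fy=3,interpolation=0))
E
```

```text
t 31.05 at [ 0.618  -0.0429  0.1205] yaw -87.49 j6 1.42 w 0.153 F [ 0.4 -0.2 -1.3] | shift [ 2.1 98.5  0.1] spin 0.41
```

View pics/c6.png

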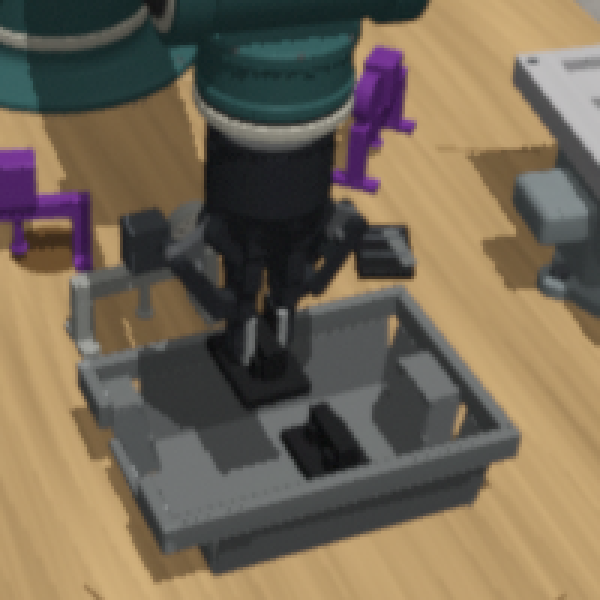

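Emit:
{"name": "play_rows", "arguments": {
  "targets": [
    [[1, 15, 0], 0.4],
    [[1, 40, 0], 0.4],
    [[1, 62, 0], 0.4],
    [[1, 80, 0], 0.4],
    [[1, 91, 0], 0.4],
    [[1, 97, 0], 0.4],
    [[1, 98.5, 0], 0.4],
    [[1, 98.5, 0], 0.4]
  ]
}}

```text
time: 32.15
eef_pos: [0.6187, -0.0443, 0.0235]
ee_rot: [-0.509, 0.491, -0.491, 0.509]
force: [-0.1, 0.4, -1.5]
grip_width: 0.155
```

Emit:
{"name": "play_rows", "arguments": {
  "targets": [
    [[0, 1, 0], 0],
    [[0, 2, 0], 0],
    [[0, 2, 0], 0]
  ]
}}

```text
time: 32.52
eef_pos: [0.6184, -0.0443, 0.0209]
ee_rot: [-0.509, 0.491, -0.491, 0.509]
force: [0.3, 0.2, -0.1]
grip_width: 0.155
```

Emit:
{"name": "play_rows", "arguments": {
  "targets": [
    [[0, 0.7, 0], 0],
    [[0, 1.2, 0], 0],
    [[0, 1.2, 0], 0]
  ]
}}

```text
time: 32.9
eef_pos: [0.6184, -0.0443, 0.0197]
ee_rot: [0.509, -0.491, 0.491, -0.509]
force: [-0.1, 0.2, -1.0]
grip_width: 0.154
```

Emit:
{"name": "play_rows", "arguments": {
  "targets": [
    [[0, 0.5, 0], 0],
    [[0, 0.9, 0], 0],
    [[0, 0.9, 0], 0]
  ]
}}

```text
time: 33.28
eef_pos: [0.6185, -0.0443, 0.0191]
ee_rot: [-0.509, 0.491, -0.491, 0.509]
force: [-1.6, 0.7, 4.3]
grip_width: 0.154
```

Emit:
{"name": "play_rows", "arguments": {
  "targets": [
    [[0, 0, 0], 0],
    [[0, 0, 0], 0],
    [[0, 0, 0], 0],
    [[0, 0, 0], 0],
    [[0, -1, 0], 0],
    [[0, -1, 0], 0]
  ],
  "fingers": 38
}}

```text
time: 34.02
eef_pos: [0.6185, -0.0443, 0.02]
ee_rot: [-0.509, 0.491, -0.491, 0.509]
force: [-0.3, -0.3, -0.4]
grip_width: 0.378
```

Emit:
{"name": "play_rows", "arguments": {
  "targets": [
    [[0, -10, 0], 0],
    [[0, -35, 0], 0],
    [[0, -80, 0], 0],
    [[0, -130, 0], 0],
    [[0, -180, 0], 0],
    [[0, -200, 0], 0],
    [[0, -200, 0], 0]
  ]
}}

```text
time: 34.9
eef_pos: [0.6188, -0.0443, 0.2213]
ee_rot: [-0.508, 0.49, -0.492, 0.509]
force: [-1.3, 0.8, 0.6]
grip_width: 0.382
```

```bash
python3 - <<'E'
from h import *
go(.6181,-.045,.022,-87.9)
o=grab("14")
cv2.imwrite("pics/c7.png",o["scene"][0])
for n in o:
    P=o[n][2];print(n,"B",rect(P[biggest(box(P,.2,.7,-.6,-.2,.066,.085))][:,:2]))
E
```

```text
t 34.90 at [ 0.6188 -0.0443  0.2213] yaw -87.93 j6 1.42 w 0.382 F [-1.3  0.8  0.6] | shift [  0.6 199.3  -1.2] spin -0.03
scene B (array([ 0.4622, -0.3701]), array([245.2, 171.3]), 73.88)
top B (array([ 0.4572, -0.3739]), array([246. , 164.5]), 73.68)
```

View pics/c7.png

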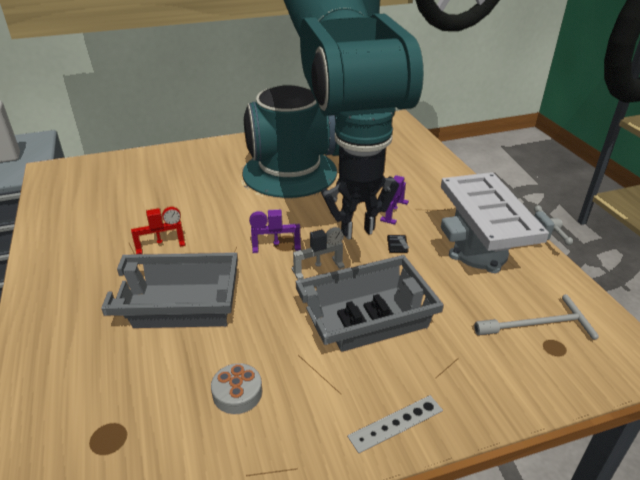

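```bash
python3 - <<'E'
from h import *
o=load("14")
a=np.radians(73.7);ex=np.array([np.cos(a),np.sin(a)]);ey=np.array([-np.sin(a),np.cos(a)])
for n,off in(("top",(.001,.002,0)),("scene",(-.005,-.0015,.003))):
    P=o[n][2]+np.array(off);L=np.dstack([(P[...,:2]-[.4578,-.3718])@np.c_[ex,ey]*1000,P[...,2]*1000])
    for s in(-1,1):
        k=L[(abs(L[...,0])<40)&(L[...,1]*s>60)&(L[...,1]*s<90)&(L[...,2]>68)&(L[...,2]<82)]
        print(n,s,len(k),np.percentile(k[:,1],[3,50,97]).round(1),np.median(k[:,2]).round(1))
    # low end?
    for s in(-1,1):
        k=L[(abs(L[...,1])<25)&(L[...,0]*s>104)&(L[...,0]*s<126)&(L[...,2]>20)]
        print("end",s,len(k),k[:,2].max().round(1) if len(k) else None)
go(.5317,-.3934,.15,163.7)
E
```

```text
top -1 127 [-81.6 -76.4 -72.1] 75.1
top 1 127 [72.2 76.9 81.5] 74.9
end -1 125 48.3
end 1 146 79.1
scene -1 253 [-82.8 -79.1 -71.2] 73.7
scene 1 186 [70.1 74.7 81.5] 73.3
end -1 127 46.1
end 1 161 79.1
t 35.00 at [ 0.618  -0.0442  0.2184] yaw -87.93 j6 1.42 w 0.377 F [ 0.7 -0.3 -0.1] | shift [345.8  68.4 -98.8] spin 108.37
```

Emit:
{"name": "play_rows", "arguments": {
  "targets": [
    [[346, 68, -99], 108.4],
    [[346, 68, -99], 108.4],
    [[346, 68, -99], 108.4],
    [[346, 68, -99], 108.4],
    [[346, 68, -99], 108.4],
    [[346, 68, -99], 108.4],
    [[346, 68, -99], 108.4],
    [[346, 68, -99], 108.4]
  ],
  "fingers": 40
}}

```text
time: 36.0
eef_pos: [0.5309, -0.3939, 0.1491]
ee_rot: [-0.036, 0.707, -0.705, 0.034]
force: [0.2, 0.4, -0.2]
grip_width: 0.4
```

```bash
python3 - <<'E'
from h import *
go(.5317,-.3934,.15,163.7)
E
```

```text
t 36.00 at [ 0.5309 -0.3939  0.1491] yaw -174.31 j6 2.37 w 0.400 F [ 0.2  0.4 -0.2] | shift [-0.8 -0.9 -0.4] spin 21.99
```

Emit:
{"name": "play_rows", "arguments": {
  "targets": [
    [[0, 0, 0], 8],
    [[0, 0, 0], 16],
    [[0, 0, 0], 22],
    [[0, 0, 0], 22],
    [[0, 0, 0], 22]
  ]
}}

```text
time: 36.62
eef_pos: [0.5317, -0.3934, 0.1508]
ee_rot: [0.096, 0.701, -0.7, -0.097]
force: [0.2, -0.1, 0.1]
grip_width: 0.4
```

```bash
python3 - <<'E'
from h import *
go(.5317,-.3934,.06,163.7)
o=grab("15")
im=o["scene"][0][150:340,80:280];cv2.imwrite("pics/d1.png",cv2.resize(im,None,fx=3,fy=3,interpolation=0))
for n,off in(("scene",(-.005,-.0015,.003)),("top",(.001,.002,0))):
    P=o[n][2]+np.array(off);k=P[biggest(box(P,.2,.7,-.6,-.2,.066,.085))];print(n,rect(k[:,:2]))
E
```

```text
t 36.62 at [ 0.5317 -0.3934  0.1508] yaw 164.26 j6 2.74 w 0.400 F [ 0.2 -0.1  0.1] | shift [-0.1 90.8  0. ] spin 0.56
scene (array([ 0.4579, -0.3717]), array([244.7, 170.4]), 73.83)
top (array([ 0.4805, -0.2956]), array([164.4,  87. ]), -16.5)
```

View pics/d1.png

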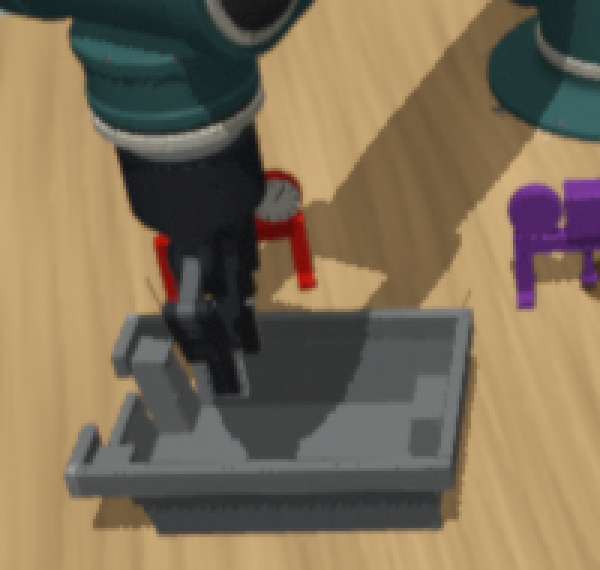

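Emit:
{"name": "play_rows", "arguments": {
  "targets": [
    [[0, 12, 0], 0.5],
    [[0, 35, 0], 0.5],
    [[0, 58, 0], 0.5],
    [[0, 72, 0], 0.5],
    [[0, 80, 0], 0.5],
    [[0, 84, 0], 0.5],
    [[0, 84, 0], 0.5]
  ]
}}

```text
time: 37.6
eef_pos: [0.5321, -0.3937, 0.0681]
ee_rot: [-0.101, -0.7, 0.7, 0.101]
force: [-0.0, -0.0, -0.6]
grip_width: 0.4
```

```bash
python3 - <<'E'
from h import *
go(.5317,-.3934,.057,163.7)
o=grab("16")
im=o["scene"][0][190:340,80:260];cv2.imwrite("pics/d2.png",cv2.resize(im,None,fx=4,fy=4,interpolation=0))
E
```

```text
t 37.60 at [ 0.5321 -0.3937  0.0681] yaw 163.63 j6 2.75 w 0.400 F [-0.  -0.  -0.6] | shift [ 0.5 11.1 -0.2] spin -0.07
```

View pics/d2.png

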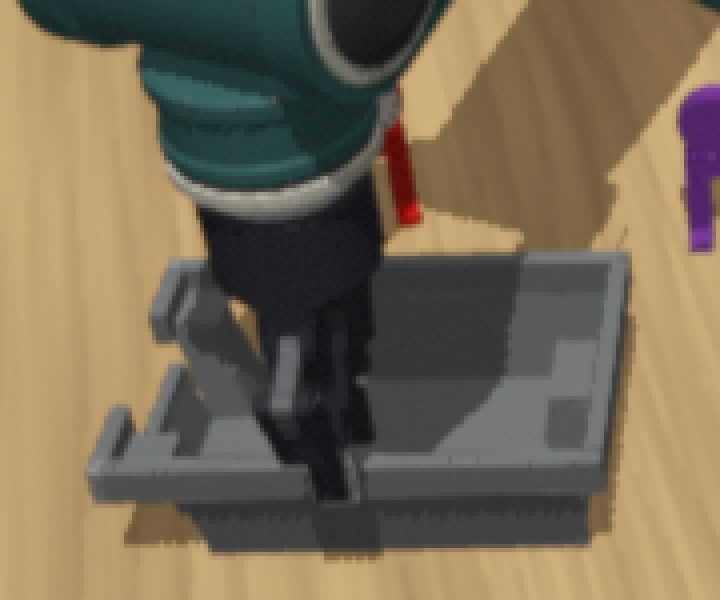

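Emit:
{"name": "play_rows", "arguments": {
  "targets": [
    [[0.3, 5, 0], 0],
    [[0.3, 10, 0], 0],
    [[0.3, 12, 0], 0],
    [[0.3, 12, 0], 0]
  ]
}}

```text
time: 38.2
eef_pos: [0.5316, -0.3935, 0.0556]
ee_rot: [0.101, 0.7, -0.7, -0.101]
force: [-0.3, 0.1, 0.0]
grip_width: 0.404
```

Emit:
{"name": "play_rows", "arguments": {
  "targets": [
    [[0, 0, 0], 0],
    [[0, 0, 0], 0],
    [[0, 0, 0], 0],
    [[0, 0, 0], 0],
    [[0, 0, 0], 0],
    [[0, 0, 0], 0]
  ],
  "fingers": 0,
  "force": 70
}}

```text
time: 38.95
eef_pos: [0.5318, -0.3937, 0.0562]
ee_rot: [-0.101, -0.7, 0.7, 0.101]
force: [-0.6, 1.4, 5.6]
grip_width: 0.1
```

Emit:
{"name": "play_rows", "arguments": {
  "targets": [
    [[0, -3, 0], 0],
    [[0, -10, 0], 0],
    [[0, -20, 0], 0],
    [[0, -35, 0], 0],
    [[0, -50, 0], 0],
    [[0, -60, 0], 0],
    [[0, -60, 0], 0]
  ]
}}

```text
time: 39.83
eef_pos: [0.532, -0.3938, 0.117]
ee_rot: [-0.101, -0.7, 0.7, 0.1]
force: [-1.0, -0.5, -2.2]
grip_width: 0.102
```

```bash
python3 - <<'E'
from h import *
go(.5317,-.3934,.057,163.7)
o=grab("17")
im=o["scene"][0][150:340,60:300];cv2.imwrite("pics/d3.png",cv2.resize(im,None,fx=3,fy=3,interpolation=0))
E
```

```text
t 39.83 at [ 0.532  -0.3938  0.117 ] yaw 163.63 j6 2.75 w 0.102 F [-1.  -0.5 -2.2] | shift [ 0.5 60.  -0.3] spin -0.07
```

View pics/d3.png

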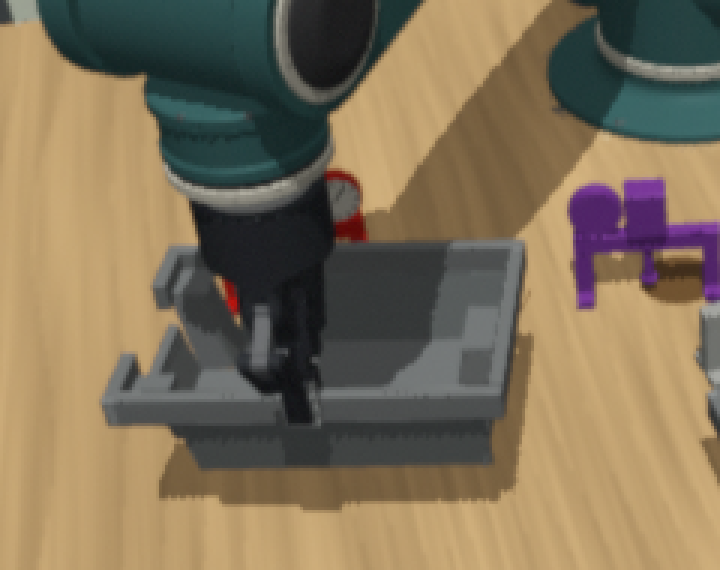

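```bash
python3 - <<'E'
from h import *
o=load("17")
for n,off in(("scene",(-.005,-.0015,.003)),("top",(.001,.002,0))):
    P=o[n][2]+np.array(off);k=P[biggest(box(P,.45,.8,-.2,.2,.066,.085))];print(n,rect(k[:,:2]))
go(.534,-.27,.21,163.7+66)
E
```

```text
scene (array([ 0.6165, -0.0152]), array([246.7, 169.5]), -87.68)
top (array([ 0.6172, -0.0148]), array([243.9, 164.7]), -87.75)
t 39.92 at [ 0.5316 -0.3935  0.1155] yaw 163.62 j6 2.75 w 0.100 F [ 0.2  0.6 -2.3] | shift [  32.5  -94.5 -119.1] spin -66.08
```

Emit:
{"name": "play_rows", "arguments": {
  "targets": [
    [[0, -10, 0], 0],
    [[0, -25, 0], 0],
    [[0, -45, 0], 0],
    [[0, -65, 0], 0],
    [[0, -85, 0], 0],
    [[0, -95, 0], 0],
    [[0, -95, 0], 0]
  ]
}}

```text
time: 40.8
eef_pos: [0.5319, -0.3937, 0.2116]
ee_rot: [-0.101, -0.7, 0.7, 0.1]
force: [0.4, 0.5, -2.4]
grip_width: 0.094
```

```bash
python3 - <<'E'
from h import *
go(.534,-.27,.21,163.7+66)
E
```

```text
t 40.80 at [ 0.5319 -0.3937  0.2116] yaw 163.62 j6 2.75 w 0.094 F [ 0.4  0.5 -2.4] | shift [  32.8    1.6 -119.3] spin -66.08
```

Emit:
{"name": "play_rows", "arguments": {
  "targets": [
    [[3, 0, -11], -5],
    [[7, 0, -26], -13],
    [[11, 0, -41], -22],
    [[15, 0, -57], -31],
    [[19, 0, -72], -40],
    [[24, 0, -88], -49],
    [[28, 0, -104], -58],
    [[33, 0, -119], -66]
  ]
}}

```text
time: 41.8
eef_pos: [0.5333, -0.2693, 0.2097]
ee_rot: [-0.299, 0.642, -0.641, 0.298]
force: [-0.3, 0.1, -1.8]
grip_width: 0.097
```

```bash
python3 - <<'E'
from h import *
go(.537,-.15,.21,163.7+132)
E
```

```text
t 41.80 at [ 0.5333 -0.2693  0.2097] yaw -130.09 j6 1.76 w 0.097 F [-0.3  0.1 -1.8] | shift [-93.7  -0.2 -74. ] spin -65.79
```

Emit:
{"name": "play_rows", "arguments": {
  "targets": [
    [[-11, 0, -9], -8],
    [[-23, 0, -18], -16],
    [[-35, 0, -27], -25],
    [[-47, 0, -37], -33],
    [[-59, 0, -46], -41],
    [[-71, 0, -56], -50],
    [[-83, 0, -65], -58],
    [[-94, 0, -74], -66]
  ]
}}

```text
time: 42.8
eef_pos: [0.5377, -0.1498, 0.2097]
ee_rot: [0.599, -0.376, 0.375, -0.599]
force: [0.4, -0.1, -3.4]
grip_width: 0.096
```

```bash
python3 - <<'E'
from h import *
go(.5403,-.0177,.21,2.15)
E
```

```text
t 42.80 at [ 0.5377 -0.1498  0.2097] yaw -64.11 j6 0.80 w 0.096 F [ 0.4 -0.1 -3.4] | shift [-117.8   -0.2   60. ] spin -66.26
```

Emit:
{"name": "play_rows", "arguments": {
  "targets": [
    [[-15, 0, 7], -8],
    [[-30, 0, 15], -16],
    [[-45, 0, 23], -25],
    [[-60, 0, 31], -33],
    [[-75, 0, 38], -42],
    [[-90, 0, 46], -51],
    [[-105, 0, 54], -59],
    [[-118, 0, 60], -66]
  ]
}}

```text
time: 43.8
eef_pos: [0.5407, -0.0175, 0.2097]
ee_rot: [-0.707, -0.011, 0.012, 0.707]
force: [-0.0, 0.2, -3.0]
grip_width: 0.098
```

Emit:
{"name": "play_rows", "arguments": {
  "targets": [
    [[0, 0, 0], 0],
    [[0, 0, 0], 0]
  ]
}}

```text
time: 44.05
eef_pos: [0.541, -0.0184, 0.2103]
ee_rot: [0.707, 0.009, -0.01, -0.707]
force: [0.5, -1.0, -3.1]
grip_width: 0.098
```

```bash
python3 - <<'E'
from h import *
go(.5403,-.0177,.21,2.15)
o=grab("18")
cv2.imwrite("pics/d4.png",o["scene"][0]);cv2.imwrite("pics/d5.png",o["top"][0])
for n,off in(("scene",(-.005,-.0015,.003)),("top",(.001,.002,0))):
    P=o[n][2]+np.array(off)
    k=P[biggest(box(P,.5,.8,-.2,.2,.21,.245))];print(n,"B",rect(k[:,:2]),np.median(k[:,2]))
E
```

```text
t 44.05 at [ 0.541  -0.0184  0.2103] yaw 1.50 j6 -0.11 w 0.098 F [ 0.5 -1.  -3.1] | shift [-0.7  0.3  0.8] spin -0.65
scene B (array([ 0.614 , -0.0166]), array([244.9, 175.6]), -88.68) 0.22295259848937676
top B (array([ 0.6184, -0.0155]), array([244.1, 164.7]), -88.61) 0.2265593124497598
```

View pics/d4.png

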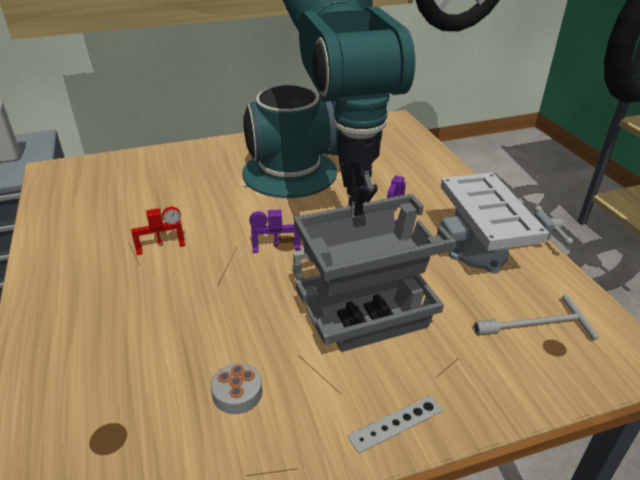

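View pics/d5.png

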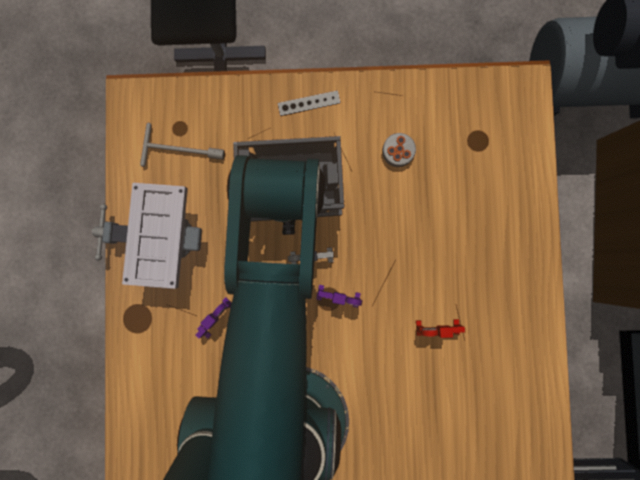

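```bash
python3 - <<'E'
from h import *
o=load("18")
a=np.radians(91.4);ex=np.array([np.cos(a),np.sin(a)]);ey=np.array([-np.sin(a),np.cos(a)])
for n,off in(("top",(.001,.002,0)),("scene",(-.005,-.0015,.003))):
    P=o[n][2]+np.array(off);L=np.dstack([(P[...,:2]-[.618,-.0158])@np.c_[ex,ey]*1000,P[...,2]*1000]).reshape(-1,3)
    k=L[(L[:,2]>210)&(L[:,2]<245)&(abs(L[:,0])<122)&(abs(L[:,1])<84)]
    k=k[(abs(k[:,1])>73)|(abs(k[:,0])>112)]
    A=np.c_[k[:,:2],np.ones(len(k))];w=np.ones(len(k),bool)
    for _ in range(5):
        c=np.linalg.lstsq(A[w],k[w,2],rcond=None)[0];w=abs(A@c-k[:,2])<3
    print(n,w.sum(),"tilt deg x,y",np.degrees(c[:2]).round(2),c[2].round(1))
E
```

```text
top 739 tilt deg x,y [-0.03  0.36] 228.2
scene 909 tilt deg x,y [-0.73  1.11] 224.3
```

Emit:
{"name": "play_rows", "arguments": {
  "targets": [
    [[-1.2, 8, 1], -0.6],
    [[-1.2, 25, 1], -0.6],
    [[-1.2, 42, 1], -0.6],
    [[-1.2, 56, 1], -0.6],
    [[-1.2, 66, 1], -0.6],
    [[-1.2, 70, 1], -0.6],
    [[-1.2, 70, 1], -0.6]
  ]
}}

```text
time: 45.02
eef_pos: [0.54, -0.0172, 0.1409]
ee_rot: [-0.707, -0.014, 0.014, 0.707]
force: [0.3, 0.2, -3.0]
grip_width: 0.095
```

```bash
python3 - <<'E'
from h import *
go(.5403,-.0177,.118,2.15)
o=grab("19")
im=o["scene"][0][180:380,270:470];cv2.imwrite("pics/d6.png",cv2.resize(im,None,fx=3,fy=3,interpolation=0))
for n,off in(("scene",(-.005,-.0015,.003)),("top",(.001,.002,0))):
    P=o[n][2]+np.array(off)
    k=P[biggest(box(P,.5,.8,-.2,.2,.145,.172))];print(n,"B",rect(k[:,:2]),np.median(k[:,2]))
E
```

```text
t 45.02 at [ 0.54   -0.0172  0.1409] yaw 2.22 j6 -0.12 w 0.095 F [ 0.3  0.2 -3. ] | shift [ 0.3 22.9 -0.5] spin 0.07
scene B (array([ 0.6144, -0.0137]), array([246.1, 172.9]), -87.85) 0.15601522060394163
top B (array([ 0.6178, -0.0133]), array([244.2, 164.3]), -88.09) 0.1578968041211699
```

View pics/d6.png

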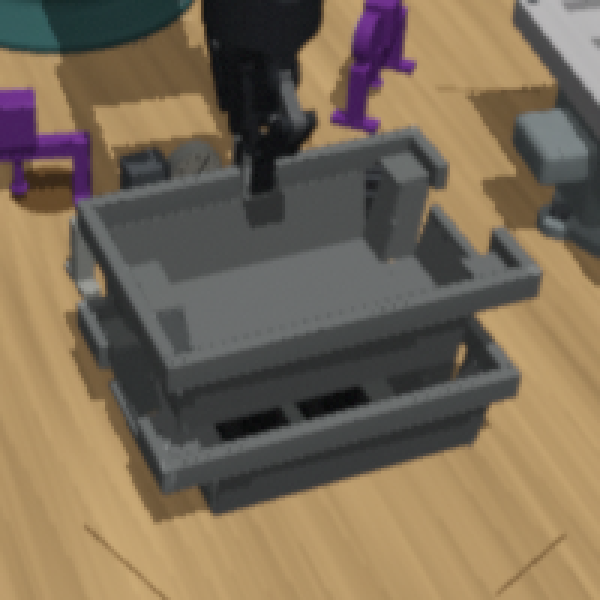

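Emit:
{"name": "play_rows", "arguments": {
  "targets": [
    [[0, 3, -1.2], 0],
    [[0, 8, -1.2], 0],
    [[0, 13, -1.2], 0],
    [[0, 17, -1.2], 0],
    [[0, 19, -1.2], 0],
    [[0, 19, -1.2], 0]
  ]
}}

```text
time: 45.88
eef_pos: [0.54, -0.0184, 0.1217]
ee_rot: [-0.707, -0.014, 0.014, 0.707]
force: [-0.1, 0.7, -2.6]
grip_width: 0.095
```

Emit:
{"name": "play_rows", "arguments": {
  "targets": [
    [[0, 1, 0], 0],
    [[0, 2, 0], 0],
    [[0, 2, 0], 0]
  ]
}}

```text
time: 46.25
eef_pos: [0.54, -0.0184, 0.1198]
ee_rot: [-0.707, -0.014, 0.014, 0.707]
force: [0.2, 0.5, -2.3]
grip_width: 0.097
```

Emit:
{"name": "play_rows", "arguments": {
  "targets": [
    [[0, 0.7, 0], 0],
    [[0, 1.2, 0], 0],
    [[0, 1.2, 0], 0]
  ]
}}

```text
time: 46.62
eef_pos: [0.54, -0.0184, 0.1187]
ee_rot: [0.707, 0.014, -0.014, -0.707]
force: [-0.3, 0.8, -2.7]
grip_width: 0.1
```

Emit:
{"name": "play_rows", "arguments": {
  "targets": [
    [[0, 0.6, 0], 0],
    [[0, 1, 0], 0],
    [[0, 1, 0], 0]
  ]
}}

```text
time: 47.0
eef_pos: [0.5401, -0.0184, 0.1183]
ee_rot: [0.707, 0.014, -0.014, -0.707]
force: [-4.4, 0.4, 5.7]
grip_width: 0.097
```

Contact came at the expected ledge height. Releasing.

Emit:
{"name": "play_rows", "arguments": {
  "targets": [
    [[0, 0, 0], 0],
    [[0, 0, 0], 0],
    [[0, 0, 0], 0],
    [[0, 0, 0], 0],
    [[0, 0, 0], 0],
    [[0, 0, 0], 0]
  ],
  "fingers": 38
}}

```text
time: 47.75
eef_pos: [0.54, -0.0184, 0.1176]
ee_rot: [-0.707, -0.014, 0.014, 0.707]
force: [-0.7, 0.3, 0.0]
grip_width: 0.381
```

Emit:
{"name": "play_rows", "arguments": {
  "targets": [
    [[0, -8, 0], 0],
    [[0, -25, 0], 0],
    [[0, -55, 0], 0],
    [[0, -95, 0], 0],
    [[0, -135, 0], 0],
    [[0, -170, 0], 0],
    [[0, -170, 0], 0]
  ]
}}

```text
time: 48.62
eef_pos: [0.5406, -0.0184, 0.292]
ee_rot: [0.707, 0.016, -0.012, -0.707]
force: [0.5, -0.7, -0.5]
grip_width: 0.38
```

```bash
python3 - <<'E'
from h import *
go(.3,-.40,.32,2.15)
E
```

```text
t 48.62 at [ 0.5406 -0.0184  0.292 ] yaw 2.23 j6 -0.12 w 0.380 F [ 0.5 -0.7 -0.5] | shift [-255.1  -29.2 -371.9] spin 0.08
```

Emit:
{"name": "play_rows", "arguments": {
  "targets": [
    [[-255, -29, -372], 0],
    [[-255, -29, -372], 0],
    [[-255, -29, -372], 0],
    [[-255, -29, -372], 0],
    [[-255, -29, -372], 0],
    [[-255, -29, -372], 0],
    [[-255, -29, -372], 0],
    [[-255, -29, -372], 0]
  ]
}}

```text
time: 49.62
eef_pos: [0.2975, -0.4022, 0.3166]
ee_rot: [-0.707, -0.012, 0.013, 0.707]
force: [-0.3, -0.0, -0.3]
grip_width: 0.379
```

```bash
python3 - <<'E'
from h import *
go(.3,-.40,.32,2.15)
o=grab("20")
cv2.imwrite("pics/e1.png",o["scene"][0]);cv2.imwrite("pics/e2.png",o["top"][0])
a=np.radians(92.1);ex=np.array([np.cos(a),np.sin(a)]);ey=np.array([-np.sin(a),np.cos(a)])
for n,off in(("scene",(-.005,-.0015,.003)),("top",(.001,.002,0))):
    P=o[n][2]+np.array(off)
    k=P[biggest(box(P,.5,.8,-.2,.2,.125,.15))];print(n,"B",rect(k[:,:2]),np.median(k[:,2]))
    k=P[biggest(box(P,.5,.8,-.2,.2,.066,.082))];print("A part",rect(k[:,:2]))
    L=np.dstack([(P[...,:2]-[.617,-.0155])@np.c_[ex,ey]*1000,P[...,2]*1000]).reshape(-1,3)
    k=L[(L[:,2]>125)&(L[:,2]<150)&(abs(L[:,0])<124)&(abs(L[:,1])<84)]
    A=np.c_[k[:,:2],np.ones(len(k))];w=np.ones(len(k),bool)
    for _ in range(5):
        c=np.linalg.lstsq(A[w],k[w,2],rcond=None)[0];w=abs(A@c-k[:,2])<3
    print("tilt",np.degrees(c[:2]).round(2),c[2].round(1))
    k=P[box(P,.40,.47,-.13,.02,.09,.106)];print("gauge top",rect(k[:,:2]),np.median(k[:,2]))
E
```

```text
t 49.62 at [ 0.2975 -0.4022  0.3166] yaw 2.02 j6 -1.02 w 0.379 F [-0.3 -0.  -0.3] | shift [ 2.6 -3.4  2.1] spin -0.13
scene B (array([ 0.6162, -0.0158]), array([244.7, 169.2]), -87.97) 0.13537147865304544
A part (array([ 0.6765, -0.0131]), array([245.4,  49.7]), -88.33)
tilt [-0.22 -0.14] 136.3
gauge top (array([ 0.4364, -0.0378]), array([72.4, 30.5]), 88.59) 0.09767908267739644
top B (array([ 0.6173, -0.0145]), array([244.1, 165.3]), -87.71) 0.1365688541543868
A part (array([ 0.6285, -0.0138]), array([211.7, 111.1]), -87.42)
tilt [-0.12  0.1 ] 137.0
gauge top (array([ 0.4357, -0.0357]), array([70.7, 25.1]), 88.51) 0.09902826974664558
```

View pics/e1.png

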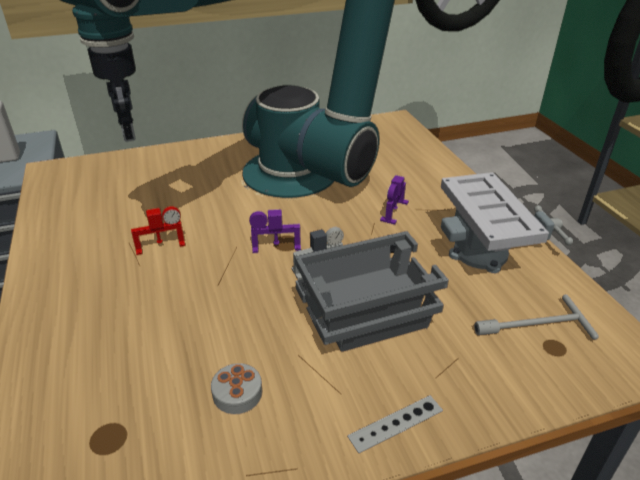

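View pics/e2.png

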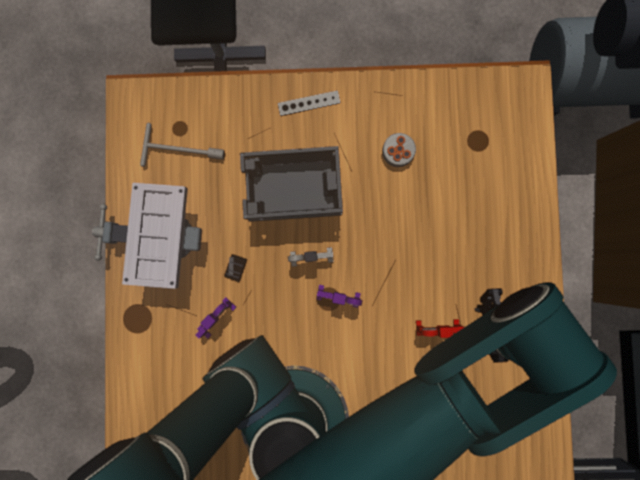

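The upper tote's rim is level at 136 to 137 mm, which matches standing on the ledges (62 + 75 mm). The gauge is upright at top view (311,257), the mould is empty and the arm is clear, so I'm handing in.

```bash
python3 -c "
from workcell import close_job
print(close_job())"
```

```text
the job is handed in; nothing more can be done
None
```

The whole task is done, in the order asked, and the job was handed in at about 50 s of the 210 s allowed. The hand-in gave no verdict.

- **Gauging:** Only pads 1 and 3 were in the mould. I stood the bridge gauge on the lands over pad 1 and released it. The picture showed both feet on the lands and the sprung foot on the spine. The dial travel itself could not be read. The gauge went back upright on the bench where it had stood.
- **Pads:** Both pads were lowered until they touched the floor of the tote nearer the vise. They lie flat, spine up, about 60 mm apart between centres.
- **Totes:** The empty tote was knocked about 2–3 cm during the run, so I measured it again before gripping it. It was then turned about 198° so its low end is opposite the other's, and set on the ledges.
- **Last checks:** The upper rim stands at 136–137 mm, where 137 mm is expected, with a tilt of 0.2° or less. It is centred on the lower tote to within about 1 mm. The mould is empty, the bystanders look unmoved in the pictures, and the arm is clear.
- **Disagreement:** The two cameras differed by 3–6 mm. I corrected each against the measured gripper and gauge positions, which brought them to within about 1–4 mm of each other. At the end the pads were hidden under the upper tote. They were last seen just before stacking, when they lay side by side in the tote.

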